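# Seat the herb mill's cover with its four wing knobs in star order

## Task

The herb mill's cover is half fastened: two opposite wing knobs already have their red end at about the yellow mark, the other two are loose. Turn the loose pair clockwise to their yellow marks and let the whole set stand there a moment; then tighten all four on to their green marks, first one opposite pair and then the other, so that the cover goes down evenly. Leave the jar, mortar and scoop where they are, and let go at the end.

Things in the scene. Friction and masses are not known exactly. Their poses are not given: they have to be found in the camera images.
- mill: Fixed bench-top herb mill, round foot 260 mm across, round drum, flange 288 mm across. Origin: centre of its underside, z up. The knob axes stand 95 mm from its centre at 45, 135, 225, 315 degrees counter-clockwise from its x axis (from above): knob1, 2, 3, 4; so 1 is opposite 3 and 2 opposite 4.
- cover_top (a point): Centre of the top face of the round steel cover (284 mm across, 10 mm thick), z up, about 120 mm above the counter. It floats on a springy gasket, held down by the knobs that bear on it, and goes down 2.5 mm from the yellow-mark to the green-mark position (117 mm). A window 84 mm across, 8 mm high, sits in its middle, lower than the knobs.
- knob1_grip (a point): Middle, half-way up, of the bar of wing knob 1: black, 70 mm long, 16 thick, 30 high, one end red, on a stem 14 mm across. x runs along the bar to the red end, z up. About 160 mm above the counter when loose; sinks 1.9 mm per radian of tightening. At least 20 mm is free between bar and cover, less a washer 34 mm across, 4 mm thick, round the stem's foot.
- knob1 (a joint): Turn of wing knob 1 in rad, growing clockwise seen from above (tightening). 0: loose, red end pointing straight outward from the mill's centre. 1.3: red end over the yellow mark on the cover's dark round dial (snug). 2.6: red end over the green mark (tight); hard stop at 2.7. It stays where it is left; turning takes about 0.15 N m.
- knob2_grip (a point): Middle, half-way up, of the bar of wing knob 2: black, 70 mm long, 16 thick, 30 high, one end red, on a stem 14 mm across. x runs along the bar to the red end, z up. About 160 mm above the counter when loose; sinks 1.9 mm per radian of tightening. At least 20 mm is free between bar and cover, less a washer 34 mm across, 4 mm thick, round the stem's foot.
- knob2 (a joint): Turn of wing knob 2 in rad, growing clockwise seen from above (tightening). 0: loose, red end pointing straight outward from the mill's centre. 1.3: red end over the yellow mark on the cover's dark round dial (snug). 2.6: red end over the green mark (tight); hard stop at 2.7. It stays where it is left; turning takes about 0.15 N m.
- knob3_grip (a point): Middle, half-way up, of the bar of wing knob 3: black, 70 mm long, 16 thick, 30 high, one end red, on a stem 14 mm across. x runs along the bar to the red end, z up. About 160 mm above the counter when loose; sinks 1.9 mm per radian of tightening. At least 20 mm is free between bar and cover, less a washer 34 mm across, 4 mm thick, round the stem's foot.
- knob3 (a joint): Turn of wing knob 3 in rad, growing clockwise seen from above (tightening). 0: loose, red end pointing straight outward from the mill's centre. 1.3: red end over the yellow mark on the cover's dark round dial (snug). 2.6: red end over the green mark (tight); hard stop at 2.7. It stays where it is left; turning takes about 0.15 N m.
- knob4_grip (a point): Middle, half-way up, of the bar of wing knob 4: black, 70 mm long, 16 thick, 30 high, one end red, on a stem 14 mm across. x runs along the bar to the red end, z up. About 160 mm above the counter when loose; sinks 1.9 mm per radian of tightening. At least 20 mm is free between bar and cover, less a washer 34 mm across, 4 mm thick, round the stem's foot.
- knob4 (a joint): Turn of wing knob 4 in rad, growing clockwise seen from above (tightening). 0: loose, red end pointing straight outward from the mill's centre. 1.3: red end over the yellow mark on the cover's dark round dial (snug). 2.6: red end over the green mark (tight); hard stop at 2.7. It stays where it is left; turning takes about 0.15 N m.
- jar_mid (a point): Bystander: white ceramic jar with wooden cap, 84 mm across, 120 mm high; point at its middle.
- mortar_mid (a point): Bystander: open brass mortar, 110 mm across the rim, 85 mm high; point at its middle.
- scoop_grip (a point): Bystander: spoon-like scoop 170 mm long lying flat on the counter; point on its handle.

How it is judged (in metres and radians):
On the way, in this order (a step that is already met when the one before it is completed fails the run):
1. all four knobs stand near their yellow marks (0.9 to 1.75 rad), none farther (value of joint knob1 between 0.9 and 1.75 rad and value of joint knob2 between 0.9 and 1.75 rad and value of joint knob3 between 0.9 and 1.75 rad and value of joint knob4 between 0.9 and 1.75 rad), for 0.2 s.
2. one opposite pair of knobs is at its green marks (over 2.3 rad) while the other pair is still near its yellow marks (0.9 to 1.75 rad) (((value of joint each of knob1, knob3 above 2.3 rad and value of joint knob2 between 0.9 and 1.75 rad and value of joint knob4 between 0.9 and 1.75 rad) or (value of joint each of knob2, knob4 above 2.3 rad and value of joint knob1 between 0.9 and 1.75 rad and value of joint knob3 between 0.9 and 1.75 rad))), for 0.2 s.
At the end, for the whole second after the job is handed in: All four knobs are at rest at their green marks (over 2.3 rad), the cover is level within 0.008 rad and its top is less than 118.6 mm above the underside of the mill; jar, mortar and scoop are within 30 mm of where they were (value of joint each of knob1, knob2, knob3, knob4 above 2.3 rad and angle between cover_top's own z axis and vertical below 0.008 rad and z of cover_top in the frame of mill below 0.1186 m and velocity of joint knob1 between -0.05 and 0.05 rad/s and velocity of joint knob2 between -0.05 and 0.05 rad/s and velocity of joint knob3 between -0.05 and 0.05 rad/s and velocity of joint knob4 between -0.05 and 0.05 rad/s and distance of each of jar_mid, mortar_mid, scoop_grip from where it was at the start of the episode below 0.03 m); the robot touches nothing.
It fails at once if a knob is driven well past its yellow mark (over 1.85 rad) while another is still short of its own (under 0.9 rad) ((value of joint knob1 above 1.85 rad and value of joint knob2 below 0.9 rad) or (value of joint knob1 above 1.85 rad and value of joint knob3 below 0.9 rad) or (value of joint knob1 above 1.85 rad and value of joint knob4 below 0.9 rad) or (value of joint knob2 above 1.85 rad and value of joint knob1 below 0.9 rad) or (value of joint knob2 above 1.85 rad and value of joint knob3 below 0.9 rad) or (value of joint knob2 above 1.85 rad and value of joint knob4 below 0.9 rad) or (value of joint knob3 above 1.85 rad and value of joint knob1 below 0.9 rad) or (value of joint knob3 above 1.85 rad and value of joint knob2 below 0.9 rad) or (value of joint knob3 above 1.85 rad and value of joint knob4 below 0.9 rad) or (value of joint knob4 above 1.85 rad and value of joint knob1 below 0.9 rad) or (value of joint knob4 above 1.85 rad and value of joint knob2 below 0.9 rad) or (value of joint knob4 above 1.85 rad and value of joint knob3 below 0.9 rad)).
It fails at once if the cover is pulled down crooked (tilted more than 0.024 rad) (angle between cover_top's own z axis and vertical above 0.024 rad).
It fails at once if the jar, mortar or scoop is moved more than 30 mm (distance of any of jar_mid, mortar_mid, scoop_grip from where it was at the start of the episode above 0.03 m).
It also fails if it takes over 72 s, if anything falls off the work surface, if the arm or the gripper's body presses on something with over 40 N, if the wrist force passes 120 N, or if a joint passes its speed limit or range.

## Robot

A 6-joint arm with a two-finger parallel gripper is mounted at the origin on the work surface. World frame = base frame: x ahead of the robot, y to its left, z up, the work surface at z = 0. Lengths are in mm, angles in rad, forces in N, time in s.
With the tool pointing down it reaches from about 400 to 925 mm from the base axis. Payload 12.5 kg.
Tool frame: the origin (TCP) lies on the centre line of the jaws, within the pads' length; the fingertips stand 19 mm ahead of it and the grasp point (between the pads) is the TCP; y points along the fingers, x is the direction in which the jaws open and shut, and the axes are right-handed (so a half turn about y gives the same grasp; the last joint's range is limited). The gripper opens to 95 mm and grips with 3 to 60 N. Pads are 20 mm wide; open, the fingers measure 119 mm over their backs; the gripper's body (75 mm by 180 mm) begins 59 mm behind the grasp point.
Start: joints at [-1.272, 0.491, 1.559, -0, 1.092, -0.106], TCP at [246.17, -574.495, 233.661] pointing down, gripper open.
Joint ranges: [-3.1, 3.1], [-0.84, 2.19], [0.05, 2.79], [-1.13, 4.28], [0.06, 2.93], [-2.69, 2.69]. Speed limits (rad/s): [2.22, 2.22, 2.79, 3.14, 3.14, 3.14].

## Interface

Orientations are given as [roll, pitch, yaw] about the fixed x, y, z axes, in that order (R = Rz(yaw) Ry(pitch) Rx(roll)).
In Python, from cell import env gives the robot as it stands. The module is installed in compiled form; this text tells all that it offers.
- The arm moves only by the tool move_arm, never from a script. Its argument "rows" is a list of rows, each an object of numbers: "tx", "ty", "tz": the shift along the tool's x, y, z in cm; "rx", "ry", "rz": the turn, a rotation vector about the tool's x, y, z in rad; "grip": the opening in per cent of the stroke, from 0 (shut) to 100 (fully open). In form: [{"tx": .., "ty": .., "tz": .., "rx": .., "ry": .., "rz": .., "grip": ..}, ...]. A call has 1 to 10 rows; each row shifts and turns the commanded pose from where the row before left it, along the tool's axes as they then stand; what a row does not reach is not made up. A row lasts 1/12 s, in which the tool goes at most 41.7 mm and 7.16 degrees, less where a joint would pass 70% of its speed; a pose out of reach is approached as far as the arm can. A call is refused whole if a number of a shift passes 4.17 or a number of a turn 0.125, either way. A call with a gripper value outside its range is refused whole. The fingers move at their own pace and stop on an object; the grip force is fixed at half the most. Time passes only in rows, so rows that do not move let the fingers close. It gives the time, the measured TCP pose, the force and the opening at its end, in the units of the state.
- env.state(): the state, without advancing time (a new reading comes with each control period).
- env.read_camera(name): name is "scene" or "side" or "wrist"; returns (picture, depth): 480x640x3 uint8, blue, green, red; 480x640 float32, mm along the optical axis (not along the pixel's ray), 0 where there is no reading.
- env.calibration(name): a dict with "vertical_fov" (degrees; the focal length in pixels is half the picture's height over the tangent of half this angle, whatever the lens; pixels are square), "cx", "cy" (the principal point, pixels), "eye" and "rotation" of the camera in the world. Camera axes: x right, y up, looking along -z (the intrinsics and any distortion apply to the point x, -y, -z); pixel columns grow to the right and rows downward; lengths in mm; the calibration is good to about 2 mm. A picture is of the moment at which its call begins: read the wrist's pose just before it. calibration takes no time and is no camera call; for the wrist camera it gives the pose at the moment of the call.
- env.job_done(): hands the job in, once; it reports no verdict.
The state is a dict: "t": time; "joints": joint angles; "qvel": joint speeds; "tau": joint torques, N m; "eef_pos": TCP position; "tcp_rot": TCP orientation; "ft_force": force on the tool from outside, world axes, zero at the start; "moment": the same for the moment, N m; "opening": opening from 0.0 (shut) to 1.0 (fully open).
Only numpy, scipy, OpenCV 4.12 (cv2) and the standard library are available. Lean on these libraries where they do the work, as an engineer would, in place of code of your own. Each camera call takes 0.05 s, during which the arm holds its last target.

## Working session

There is one attempt and no reset: what is moved stays moved. The work goes in short steps, Python scripts to look and compute and a tool call to move; the robot and the scene stay as the last step left them, time stands still between calls to the robot, and variables do not carry over. Pictures are saved under pics/ and viewed, and the job is handed in when it is done.

Besides the shell and the picture viewer there is one more tool, called after "Emit:" as name([rows], argument=value, ...), one row to a line, values as JSON. move_arm: Moves the arm, as the interface text tells. Its arguments: {"type":"object","properties":{"rows":{"type":"array"}},"required":["rows"]}

```bash
mkdir -p pics; ls
python3 - <<'E'
from cell import env
import cv2
s=env.state(); print(s)
for n in ("scene","side","wrist"):
    c=env.calibration(n); print(n,c)
    p,d=env.read_camera(n); cv2.imwrite(f"pics/{n}0.png",p)
    import numpy as np; np.save(f"pics/{n}0.npy",d)
E
```

```text
pics
{'t': 0.0, 'joints': array([-1.27160479e+00,  4.91539770e-01,  1.55949483e+00,  3.88613508e-06,
        1.09170203e+00, -1.05581852e-01]), 'qvel': array([ 0.00012794, -0.00044405,  0.00046086,  0.00141673, -0.00115897,
        0.00102438]), 'tau': array([ 1.69094528e-03, -6.12642574e+01, -2.58180767e+01,  6.93051796e-02,
        4.81954997e-02, -1.02230324e-04]), 'eef_pos': array([ 246.09081346, -574.2448388 ,  233.05840714]), 'tcp_rot': array([-1.57067234e+00,  1.13724079e-03, -1.16602466e+00]), 'ft_force': array([-0.11211471, -0.84148269, -0.59674019]), 'moment': array([0.00636787, 0.0231485 , 0.03301821]), 'opening': 0.998040634454634}
scene {'vertical_fov': 55.34285405899357, 'cx': 320.31967968982366, 'cy': 239.90806201196375, 'eye': array([993.12713664, 400.19870533, 727.03328222]), 'rotation': array([0.80182434, 0.01710657, 2.30350428])}
side {'vertical_fov': 56.20992462074629, 'cx': 319.4837704627479, 'cy': 237.20142087663203, 'eye': array([239.55046478, 626.96459702, 671.99627181]), 'rotation': array([ 0.88073617, -0.01344147, -2.7141213 ])}
wrist {'vertical_fov': 69.41486473555817, 'cx': 319.5577618879618, 'cy': 242.27988726536938, 'eye': array([ 312.35975462, -545.70576828,  385.91815461]), 'rotation': array([-2.55954032e-01,  1.05834469e-03, -1.16644311e+00])}
```

View pics/scene0.png

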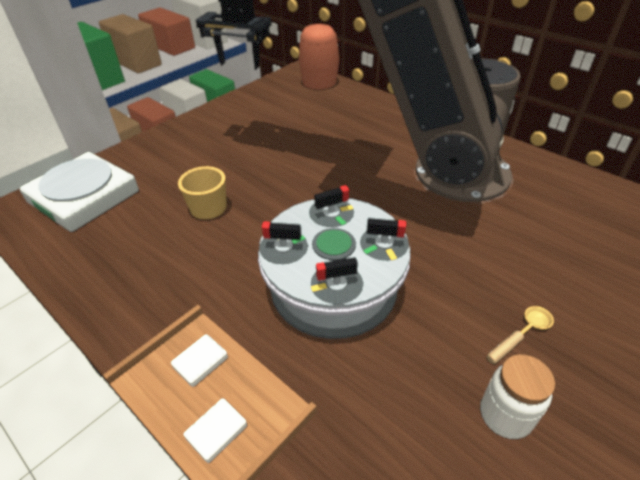

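View pics/side0.png

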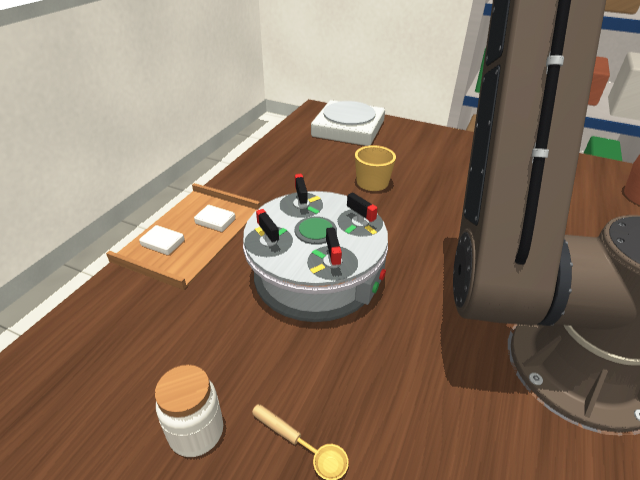

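View pics/wrist0.png

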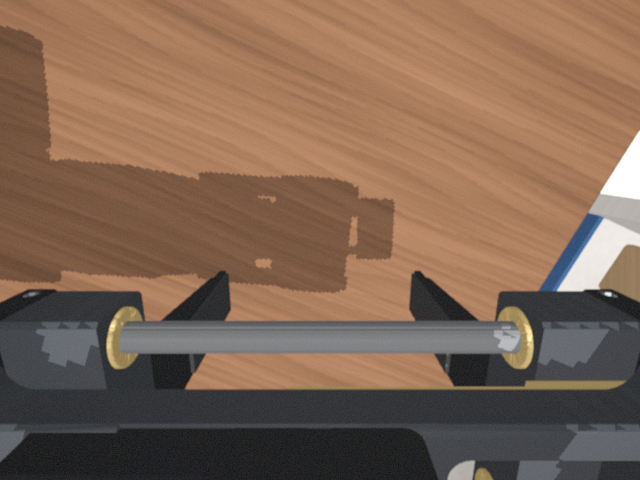

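The scene view shows the mill at about (335,260) with four knobs. The side view shows it at (315,240). The jar and scoop are on one side and the mortar is on the other. Next I'll enlarge the mill in both views and build a point cloud.

```bash
cat > h.py <<'E'
import numpy as np, cv2
from scipy.spatial.transform import Rotation as R
from cell import env
def K(c):
    f=240/np.tan(np.radians(c['vertical_fov'])/2); return f,c['cx'],c['cy']
def bp(c,u,v,d):
    f,cx,cy=K(c); u=np.asarray(u,float);v=np.asarray(v,float)
    p=np.stack([(u-cx)/f*d,-(v-cy)/f*d,-d*np.ones_like(u)],-1)
    return p@R.from_euler('xyz',c['rotation']).as_matrix().T+c['eye']
def proj(c,P):
    f,cx,cy=K(c); q=(np.asarray(P)-c['eye'])@R.from_euler('xyz',c['rotation']).as_matrix()
    return np.stack([cx+f*q[...,0]/-q[...,2],cy-f*q[...,1]/-q[...,2]],-1)
def cloud(c,d):
    v,u=np.mgrid[0:480,0:640]; return bp(c,u,v,d)
E
python3 - <<'E'
from h import *
for n,(a,b,x,y) in {"scene":(250,170,170,150),"side":(235,160,160,140)}.items():
    c=env.calibration(n); p=cv2.imread(f"pics/{n}0.png"); d=np.load(f"pics/{n}0.npy")
    cv2.imwrite(f"pics/{n}0z.png",cv2.resize(p[b:b+y,a:a+x],None,fx=4,fy=4,interpolation=cv2.INTER_CUBIC))
    P=cloud(c,d).reshape(-1,3); ok=(d.ravel()>0)
    col=p.reshape(-1,3).astype(int)
    reg=np.zeros((480,640),bool); reg[b:b+y,a:a+x]=1; ok&=reg.ravel()
    Q=P[ok]; C=col[ok]
    h,e=np.histogram(Q[:,2],bins=np.arange(-10,200,5)); print(n,list(zip(e.astype(int),h)))
    m=(Q[:,2]>112)&(Q[:,2]<130); 
    A=Q[m]; 
    from scipy.spatial import ConvexHull
    H=A[ConvexHull(A[:,:2]).vertices][:,:2].astype(np.float32)
    print("cover circle",cv2.minEnclosingCircle(H), np.median(A[:,2]))
    # red, black tops
    red=(C[:,2]>150)&(C[:,1]<60)&(Q[:,2]>130)
    blk=(C.max(1)<60)&(Q[:,2]>135)
    for nm,mm in(("red",red),("blk",blk)):
        im=np.zeros(480*640,np.uint8); idx=np.where(ok)[0][mm]; im[idx]=1
        k,lab,st,ce=cv2.connectedComponentsWithStats(im.reshape(480,640))
        for i in range(1,k):
            if st[i,4]>8:
                X=P[(lab.ravel()==i)]; print(nm,ce[i].round(),st[i,4],X.mean(0).round(1),X[:,2].max().round(1))
E
```

```text
scene [(np.int64(-10), np.int64(0)), (np.int64(-5), np.int64(3751)), (np.int64(0), np.int64(5814)), (np.int64(5), np.int64(76)), (np.int64(10), np.int64(491)), (np.int64(15), np.int64(77)), (np.int64(20), np.int64(72)), (np.int64(25), np.int64(84)), (np.int64(30), np.int64(88)), (np.int64(35), np.int64(111)), (np.int64(40), np.int64(131)), (np.int64(45), np.int64(118)), (np.int64(50), np.int64(54)), (np.int64(55), np.int64(0)), (np.int64(60), np.int64(0)), (np.int64(65), np.int64(0)), (np.int64(70), np.int64(0)), (np.int64(75), np.int64(0)), (np.int64(80), np.int64(0)), (np.int64(85), np.int64(0)), (np.int64(90), np.int64(85)), (np.int64(95), np.int64(232)), (np.int64(100), np.int64(657)), (np.int64(105), np.int64(134)), (np.int64(110), np.int64(163)), (np.int64(115), np.int64(2523)), (np.int64(120), np.int64(6685)), (np.int64(125), np.int64(1294)), (np.int64(130), np.int64(108)), (np.int64(135), np.int64(51)), (np.int64(140), np.int64(60)), (np.int64(145), np.int64(228)), (np.int64(150), np.int64(306)), (np.int64(155), np.int64(317)), (np.int64(160), np.int64(319)), (np.int64(165), 
[... 1576 characters left out ...]
(140), np.int64(40)), (np.int64(145), np.int64(154)), (np.int64(150), np.int64(162)), (np.int64(155), np.int64(179)), (np.int64(160), np.int64(161)), (np.int64(165), np.int64(249)), (np.int64(170), np.int64(672)), (np.int64(175), np.int64(5)), (np.int64(180), np.int64(0)), (np.int64(185), np.int64(0)), (np.int64(190), np.int64(0))]
cover circle ((526.4678344726562, 1.0977922677993774), 143.1470184326172) 119.14284139676857
red [372. 209.] 14 [430.5 -49.  169.9] 171.3
red [336. 252.] 18 [443.7  97.2 172. ] 174.4
blk [301. 190.] 216 [583.1 -53.5 166.4] 175.0
blk [357. 204.] 326 [464.8 -63.1 162. ] 173.2
blk [268. 227.] 338 [585.6  76.2 163.4] 172.8
blk [331. 238.] 213 [466.2  64.4 169.5] 175.8
```

```bash
ls pics
```

```text
scene0.npy
scene0.png
scene0z.png
side0.npy
side0.png
side0z.png
wrist0.npy
wrist0.png
```

View pics/scene0z.png

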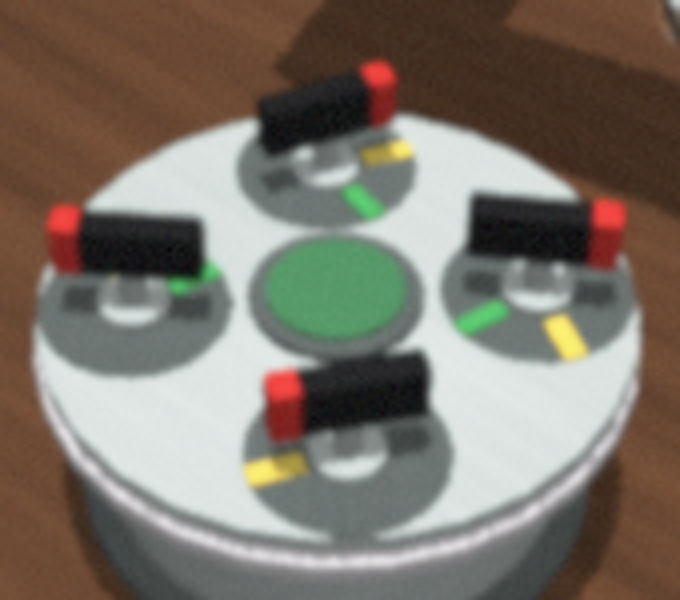

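View pics/side0z.png

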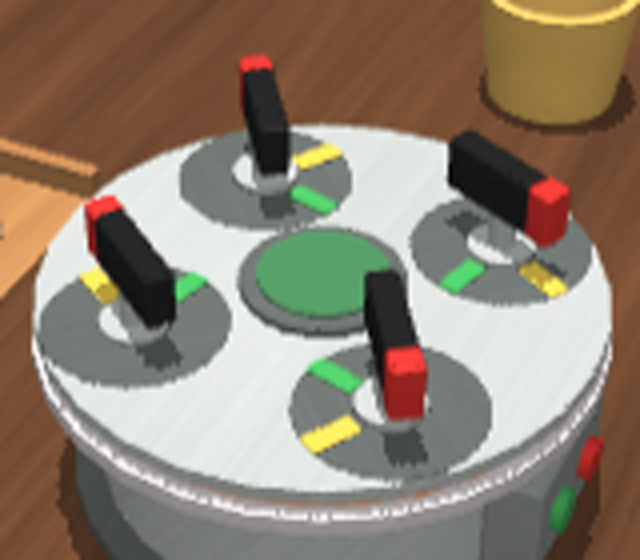

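```bash
cat >> h.py <<'E'
def plan(tgt,psi,n):
    """print n rows from measured pose to tgt (mm, world), yaw psi"""
    s=env.state(); p=s['eef_pos']; rt=R.from_euler('xyz',s['tcp_rot'])
    tgt=np.asarray(tgt,float); y0=s['tcp_rot'][2]; dy=psi-y0
    print('from',p.round(1),s['tcp_rot'].round(3),'dpsi',round(dy,3))
    dy=(psi-y0)/n; D=(tgt-p)/n; cur=y0
    for i in range(n):
        x=np.array([np.cos(cur),np.sin(cur),0]);z=np.array([-np.sin(cur),np.cos(cur),0])
        print('{"tx":%.2f,"ty":%.2f,"tz":%.2f,"ry":%.3f}'%(D@x/10,-D[2]/10,D@z/10,-dy),end=',')
        cur+=dy
    print()
E
python3 -c "
from h import *
plan([549,-33,350],0.59,20)"
```

```text
from [ 246.1 -574.3  233.2] [-1.571e+00  1.000e-03 -1.166e+00] dpsi 1.756
{"tx":-1.89,"ty":-0.58,"tz":2.46,"ry":-0.088},{"tx":-1.67,"ty":-0.58,"tz":2.61,"ry":-0.088},{"tx":-1.43,"ty":-0.58,"tz":2.75,"ry":-0.088},{"tx":-1.19,"ty":-0.58,"tz":2.87,"ry":-0.088},{"tx":-0.93,"ty":-0.58,"tz":2.96,"ry":-0.088},{"tx":-0.67,"ty":-0.58,"tz":3.03,"ry":-0.088},{"tx":-0.40,"ty":-0.58,"tz":3.08,"ry":-0.088},{"tx":-0.13,"ty":-0.58,"tz":3.10,"ry":-0.088},{"tx":0.14,"ty":-0.58,"tz":3.10,"ry":-0.088},{"tx":0.42,"ty":-0.58,"tz":3.07,"ry":-0.088},{"tx":0.68,"ty":-0.58,"tz":3.03,"ry":-0.088},{"tx":0.95,"ty":-0.58,"tz":2.95,"ry":-0.088},{"tx":1.20,"ty":-0.58,"tz":2.86,"ry":-0.088},{"tx":1.45,"ty":-0.58,"tz":2.74,"ry":-0.088},{"tx":1.68,"ty":-0.58,"tz":2.61,"ry":-0.088},{"tx":1.90,"ty":-0.58,"tz":2.45,"ry":-0.088},{"tx":2.11,"ty":-0.58,"tz":2.27,"ry":-0.088},{"tx":2.30,"ty":-0.58,"tz":2.08,"ry":-0.088},{"tx":2.48,"ty":-0.58,"tz":1.87,"ry":-0.088},{"tx":2.63,"ty":-0.58,"tz":1.64,"ry":-0.088},
```

Emit:
move_arm([
  {"tx": -1.9, "ty": -0.6, "tz": 2.45, "ry": -0.088},
  {"tx": -1.65, "ty": -0.6, "tz": 2.6, "ry": -0.088},
  {"tx": -1.45, "ty": -0.6, "tz": 2.75, "ry": -0.088},
  {"tx": -1.2, "ty": -0.6, "tz": 2.85, "ry": -0.088},
  {"tx": -0.95, "ty": -0.6, "tz": 2.95, "ry": -0.088},
  {"tx": -0.65, "ty": -0.6, "tz": 3.05, "ry": -0.088},
  {"tx": -0.4, "ty": -0.6, "tz": 3.1, "ry": -0.088},
  {"tx": -0.15, "ty": -0.6, "tz": 3.1, "ry": -0.088},
  {"tx": 0.15, "ty": -0.6, "tz": 3.1, "ry": -0.088},
  {"tx": 0.4, "ty": -0.6, "tz": 3.1, "ry": -0.088},
])

```text
validation failed for argument at $.ro...
```

Emit:
move_arm([
  {"tx": 0.7, "ty": -0.6, "tz": 3.05, "ry": -0.088},
  {"tx": 0.95, "ty": -0.6, "tz": 2.95, "ry": -0.088},
  {"tx": 1.2, "ty": -0.6, "tz": 2.85, "ry": -0.088},
  {"tx": 1.45, "ty": -0.6, "tz": 2.75, "ry": -0.088},
  {"tx": 1.7, "ty": -0.6, "tz": 2.6, "ry": -0.088},
  {"tx": 1.9, "ty": -0.6, "tz": 2.45, "ry": -0.088},
  {"tx": 2.1, "ty": -0.6, "tz": 2.25, "ry": -0.088},
  {"tx": 2.3, "ty": -0.6, "tz": 2.1, "ry": -0.088},
  {"tx": 2.5, "ty": -0.6, "tz": 1.85, "ry": -0.088},
  {"tx": 2.65, "ty": -0.6, "tz": 1.65, "ry": -0.088},
])

```text
validation failed for argument at $.ro...
```

Emit:
move_arm([
  {"tx": 0},
  {"tx": 0},
])

```text
validation failed for argument at $.ro...
```

```bash
cat >> h.py <<'E'
def look(tag):
    c=env.calibration('wrist'); s=env.state(); p,d=env.read_camera('wrist')
    cv2.imwrite(f"pics/{tag}.png",p); np.savez(f"pics/{tag}.npz",d=d,**{k:c[k] for k in c})
    print(s['t'],s['eef_pos'].round(1),s['tcp_rot'].round(3),s['ft_force'].round(1)); return c,p,d
E
python3 -c "
from h import *
look('w1')"
```

```text
0.15 [ 246.1 -574.3  233.2] [-1.571e+00  1.000e-03 -1.166e+00] [ 0.5 -0.1  0.9]
```

View pics/w1.png

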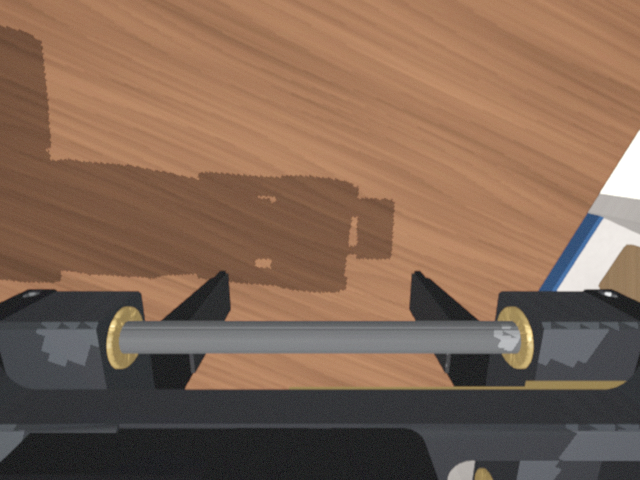

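The calls were refused, probably because each row needs every key. I'll send full rows, and use one row to test that.

Emit:
move_arm([
  {"tx": -1.9, "ty": -0.6, "tz": 2.45, "rx": 0, "ry": -0.088, "rz": 0, "grip": 100},
])

```text
t: 0.28
eef_pos: [259.5, -549.7, 238.1]
tcp_rot: [-1.571, 0.001, -1.082]
ft_force: [1.3, -0.2, 0.1]
opening: 0.999
```

Emit:
move_arm([
  {"tx": -1.65, "ty": -0.6, "tz": 2.6, "rx": 0, "ry": -0.088, "rz": 0, "grip": 100},
  {"tx": -1.45, "ty": -0.6, "tz": 2.75, "rx": 0, "ry": -0.088, "rz": 0, "grip": 100},
  {"tx": -1.2, "ty": -0.6, "tz": 2.85, "rx": 0, "ry": -0.088, "rz": 0, "grip": 100},
  {"tx": -0.95, "ty": -0.6, "tz": 2.95, "rx": 0, "ry": -0.088, "rz": 0, "grip": 100},
  {"tx": -0.65, "ty": -0.6, "tz": 3.05, "rx": 0, "ry": -0.088, "rz": 0, "grip": 100},
  {"tx": -0.4, "ty": -0.6, "tz": 3.1, "rx": 0, "ry": -0.088, "rz": 0, "grip": 100},
  {"tx": -0.15, "ty": -0.6, "tz": 3.1, "rx": 0, "ry": -0.088, "rz": 0, "grip": 100},
  {"tx": 0.15, "ty": -0.6, "tz": 3.1, "rx": 0, "ry": -0.088, "rz": 0, "grip": 100},
  {"tx": 0.4, "ty": -0.6, "tz": 3.1, "rx": 0, "ry": -0.088, "rz": 0, "grip": 100},
  {"tx": 0.7, "ty": -0.6, "tz": 3.05, "rx": 0, "ry": -0.088, "rz": 0, "grip": 100},
])

```text
t: 1.12
eef_pos: [412.7, -274.2, 299.9]
tcp_rot: [-1.571, -0.0, -0.194]
ft_force: [0.7, -0.6, 0.2]
opening: 0.999
```

Emit:
move_arm([
  {"tx": 0.95, "ty": -0.6, "tz": 2.95, "rx": 0, "ry": -0.088, "rz": 0, "grip": 100},
  {"tx": 1.2, "ty": -0.6, "tz": 2.85, "rx": 0, "ry": -0.088, "rz": 0, "grip": 100},
  {"tx": 1.45, "ty": -0.6, "tz": 2.75, "rx": 0, "ry": -0.088, "rz": 0, "grip": 100},
  {"tx": 1.7, "ty": -0.6, "tz": 2.6, "rx": 0, "ry": -0.088, "rz": 0, "grip": 100},
  {"tx": 1.9, "ty": -0.6, "tz": 2.45, "rx": 0, "ry": -0.088, "rz": 0, "grip": 100},
  {"tx": 2.1, "ty": -0.6, "tz": 2.25, "rx": 0, "ry": -0.088, "rz": 0, "grip": 100},
  {"tx": 2.3, "ty": -0.6, "tz": 2.1, "rx": 0, "ry": -0.088, "rz": 0, "grip": 100},
  {"tx": 2.5, "ty": -0.6, "tz": 1.85, "rx": 0, "ry": -0.088, "rz": 0, "grip": 100},
  {"tx": 2.65, "ty": -0.6, "tz": 1.65, "rx": 0, "ry": -0.088, "rz": 0, "grip": 100},
  {"tx": 0, "ty": 0, "tz": 0, "rx": 0, "ry": 0, "rz": 0, "grip": 100},
])

```text
t: 1.95
eef_pos: [550.1, -28.0, 354.3]
tcp_rot: [-1.571, -0.002, 0.602]
ft_force: [-0.6, -0.2, 0.5]
opening: 0.998
```

```bash
python3 -c "
from h import *
look('w2')"
```

```text
1.95 [550.1 -28.  354.3] [-1.571 -0.002  0.602] [-0.6 -0.2  0.5]
```

View pics/w2.png

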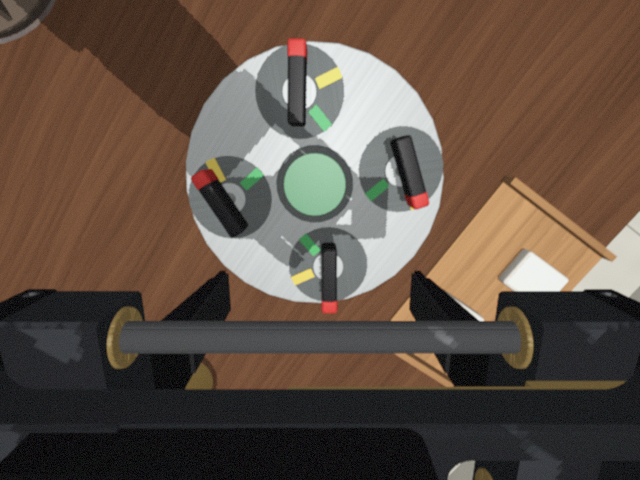

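The wrist view shows all four knobs. Top (297,82) and bottom (329,277) are loose. Left (219,203) and right (410,172) are near yellow. Next I'll measure the bar tops from this depth and cross-check against the scene and side views.

```bash
cat >> h.py <<'E'
N={'A':(-62,-66),'B':(-66,66),'C':(66,-66),'D':(66,66)}
def measure(tag,ctr=(526.6,0.5),img=None):
    z=np.load(f"pics/{tag}.npz"); c={k:z[k] for k in z}; p=cv2.imread(f"pics/{tag}.png"); P=cloud(c,c['d'])
    M=(P[...,2]>160)&(P[...,2]<182)&(np.hypot(P[...,0]-ctr[0],P[...,1]-ctr[1])<150)&(c['d']>0)
    cov=(P[...,2]>113)&(P[...,2]<127)&(np.hypot(P[...,0]-ctr[0],P[...,1]-ctr[1])<150)
    Q=P[cov]; A=np.c_[Q[:,:2]-ctr,np.ones(len(Q))]; co=np.linalg.lstsq(A,Q[:,2],rcond=None)[0]
    print('cover plane',co.round(4))
    k,lab,st,ce=cv2.connectedComponentsWithStats(M.astype(np.uint8))
    out=[]
    for i in range(1,k):
        if st[i,4]<150: continue
        X=P[lab==i]; zt=np.percentile(X[:,2],60)
        m=(lab==i)&(abs(P[...,2]-zt)<5); X=P[m]; C=p[m].astype(int)
        r=(C[:,2]>110)&(C[:,1]<90)&(C[:,2]>2*C[:,1])
        (cx,cy),(w,h),a=cv2.minAreaRect(X[:,:2].astype(np.float32))
        B=X[:,:2]-X[:,:2].mean(0); u=np.linalg.svd(B,full_matrices=False)[2][0]
        rc=X[r][:,:2].mean(0)-X[:,:2].mean(0)
        if rc@u<0:u=-u
        th=np.arctan2(u[1],u[0]); ctr2=np.array([cx,cy])
        o=np.arctan2(cy-ctr[1],cx-ctr[0]); q=(o-th+1)%(2*np.pi)-1
        print(ce[i].round(),'ctr',ctr2.round(1),'size',round(w,1),round(h,1),'ztop',round(zt,1),'th',round(th,3),'rad',np.hypot(*(ctr2-ctr)).round(1),'azim',round(o,3),'turn',round(q,3))
E
python3 - <<'E'
from h import *
measure('w2')
for n in('scene','side'):
    c=env.calibration(n); np.savez(f'pics/{n}0.npz',d=np.load(f'pics/{n}0.npy'),**c); print(n); measure(n+'0')
E
```

```text
cover plane [ 2.000000e-04 -7.000000e-04  1.223537e+02]
[297.  81.] ctr [460.9  68.8] size 15.7 70.3 ztop 176.3 th 2.146 rad 94.8 azim 2.337 turn 0.191
[411. 172.] ctr [595.1  65.4] size 16.6 70.2 ztop 174.2 th -0.633 rad 94.3 azim 0.758 turn 1.392
[218. 203.] ctr [457.6 -65.7] size 16.7 70.4 ztop 174.2 th 2.711 rad 95.6 azim -2.376 turn 1.196
[329. 279.] ctr [592.  -68.1] size 15.7 69.4 ztop 176.4 th -0.962 rad 94.8 azim -0.81 turn 0.152
scene
cover plane [-4.600000e-03 -3.000000e-03  1.211223e+02]
[331. 194.] ctr [458.7 -65.5] size 18.9 69.7 ztop 172.0 th 2.718 rad 94.7 azim -2.371 turn 1.194
[386. 224.] ctr [461.4  68.7] size 19.3 69.5 ztop 173.9 th 2.144 rad 94.3 azim 2.334 turn 0.19
[281. 228.] ctr [592.5 -68.2] size 19.0 70.2 ztop 173.8 th -0.955 rad 95.2 azim -0.806 turn 0.149
[336. 265.] ctr [595.3  65. ] size 19.2 69.4 ztop 172.0 th -0.635 rad 94.2 azim 0.754 turn 1.389
side
cover plane [ 1.500000e-03 -3.500000e-03  1.195956e+02]
[301. 186.] ctr [592.  -69.3] size 16.3 73.5 ztop 172.7 th -0.958 rad 95.7 azim -0.818 turn 0.14
[362. 203.] ctr [457.3 -64.7] size 17.6 70.6 ztop 170.3 th 2.723 rad 95.1 azim -2.387 turn 1.173
[267. 222.] ctr [594.3  66.4] size 16.1 70.7 ztop 170.6 th -0.624 rad 94.5 azim 0.771 turn 1.395
[333. 243.] ctr [459.2  70.1] size 16.8 69.8 ztop 172.9 th 2.157 rad 96.9 azim 2.34 turn 0.184
```

```bash
python3 -c "
from h import *
plan([592,-68,210],0.607,5)"
```

```text
from [549.1 -29.7 353.7] [-1.571 -0.     0.598] dpsi 0.009
{"tx":0.28,"ty":2.87,"tz":-1.12,"ry":-0.002},{"tx":0.28,"ty":2.87,"tz":-1.12,"ry":-0.002},{"tx":0.27,"ty":2.87,"tz":-1.12,"ry":-0.002},{"tx":0.27,"ty":2.87,"tz":-1.12,"ry":-0.002},{"tx":0.27,"ty":2.87,"tz":-1.12,"ry":-0.002},
```

Emit:
move_arm([
  {"tx": 0.28, "ty": 2.87, "tz": -1.12, "rx": 0, "ry": -0.002, "rz": 0, "grip": 50},
  {"tx": 0.28, "ty": 2.87, "tz": -1.12, "rx": 0, "ry": -0.002, "rz": 0, "grip": 50},
  {"tx": 0.28, "ty": 2.87, "tz": -1.12, "rx": 0, "ry": -0.002, "rz": 0, "grip": 50},
  {"tx": 0.27, "ty": 2.87, "tz": -1.12, "rx": 0, "ry": -0.002, "rz": 0, "grip": 50},
  {"tx": 0.27, "ty": 2.87, "tz": -1.12, "rx": 0, "ry": -0.002, "rz": 0, "grip": 50},
  {"tx": 0, "ty": 0, "tz": 0, "rx": 0, "ry": 0, "rz": 0, "grip": 50},
  {"tx": 0, "ty": 0, "tz": 0, "rx": 0, "ry": 0, "rz": 0, "grip": 50},
  {"tx": 0, "ty": 0, "tz": 0, "rx": 0, "ry": 0, "rz": 0, "grip": 50},
])

```text
t: 2.67
eef_pos: [591.1, -70.5, 211.6]
tcp_rot: [-1.572, -0.001, 0.603]
ft_force: [0.7, -0.6, 1.1]
opening: 0.517
```

```bash
python3 -c "
from h import *
plan([592,-68,160],0.607,2)
look('w3')"
```

```text
from [591.1 -70.5 211.6] [-1.572e+00 -1.000e-03  6.030e-01] dpsi 0.004
{"tx":0.11,"ty":2.58,"tz":0.08,"ry":-0.002},{"tx":0.11,"ty":2.58,"tz":0.08,"ry":-0.002},
2.6667 [591.1 -70.5 211.6] [-1.572e+00 -1.000e-03  6.030e-01] [ 0.7 -0.6  1.1]
```

View pics/w3.png

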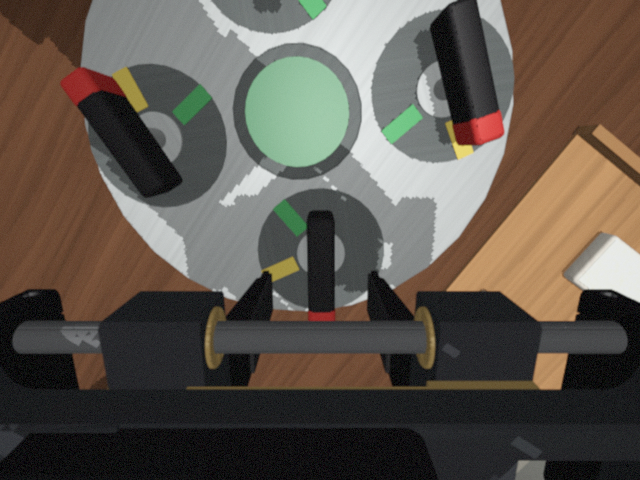

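The knob bar (column 320) is centred between the fingers (columns 268 and 375). I'll descend and close.

Emit:
move_arm([
  {"tx": 0.11, "ty": 2.58, "tz": 0.08, "rx": 0, "ry": -0.002, "rz": 0, "grip": 50},
  {"tx": 0.11, "ty": 2.58, "tz": 0.08, "rx": 0, "ry": -0.002, "rz": 0, "grip": 50},
  {"tx": 0, "ty": 0, "tz": 0, "rx": 0, "ry": 0, "rz": 0, "grip": 50},
  {"tx": 0, "ty": 0, "tz": 0, "rx": 0, "ry": 0, "rz": 0, "grip": 0},
  {"tx": 0, "ty": 0, "tz": 0, "rx": 0, "ry": 0, "rz": 0, "grip": 0},
  {"tx": 0, "ty": 0, "tz": 0, "rx": 0, "ry": 0, "rz": 0, "grip": 0},
  {"tx": 0, "ty": 0, "tz": 0, "rx": 0, "ry": 0, "rz": 0, "grip": 0},
  {"tx": 0, "ty": 0, "tz": 0, "rx": 0, "ry": 0, "rz": 0, "grip": 0},
])

```text
t: 3.38
eef_pos: [592.4, -67.8, 159.6]
tcp_rot: [-1.572, -0.001, 0.608]
ft_force: [-4.0, -2.8, 1.5]
opening: 0.206
```

Emit:
move_arm([
  {"tx": 0, "ty": 0, "tz": 0, "rx": 0, "ry": 0, "rz": 0, "grip": 0},
  {"tx": 0, "ty": 0, "tz": 0, "rx": 0, "ry": 0, "rz": 0, "grip": 0},
  {"tx": 0, "ty": 0, "tz": 0, "rx": 0, "ry": 0, "rz": 0, "grip": 0},
])

```text
t: 3.63
eef_pos: [591.0, -68.7, 159.5]
tcp_rot: [-1.571, 0.002, 0.608]
ft_force: [-8.9, -6.5, 9.0]
opening: 0.166
```

Emit:
move_arm([
  {"tx": 0, "ty": 0, "tz": 0, "rx": 0, "ry": 0.06, "rz": 0, "grip": 0},
  {"tx": 0, "ty": 0.02, "tz": 0, "rx": 0, "ry": 0.12, "rz": 0, "grip": 0},
  {"tx": 0, "ty": 0.02, "tz": 0, "rx": 0, "ry": 0.12, "rz": 0, "grip": 0},
  {"tx": 0, "ty": 0.02, "tz": 0, "rx": 0, "ry": 0.12, "rz": 0, "grip": 0},
  {"tx": 0, "ty": 0.03, "tz": 0, "rx": 0, "ry": 0.12, "rz": 0, "grip": 0},
])

```text
t: 4.05
eef_pos: [591.3, -68.6, 158.5]
tcp_rot: [-1.572, 0.001, 0.063]
ft_force: [-6.8, -6.4, 8.0]
opening: 0.168
```

Emit:
move_arm([
  {"tx": 0, "ty": 0.02, "tz": 0, "rx": 0, "ry": 0.12, "rz": 0, "grip": 0},
  {"tx": 0, "ty": 0.02, "tz": 0, "rx": 0, "ry": 0.12, "rz": 0, "grip": 0},
  {"tx": 0, "ty": 0.02, "tz": 0, "rx": 0, "ry": 0.12, "rz": 0, "grip": 0},
  {"tx": 0, "ty": 0.02, "tz": 0, "rx": 0, "ry": 0.12, "rz": 0, "grip": 0},
  {"tx": 0, "ty": 0.03, "tz": 0, "rx": 0, "ry": 0.12, "rz": 0, "grip": 0},
  {"tx": 0, "ty": 0, "tz": 0, "rx": 0, "ry": 0, "rz": 0, "grip": 0},
  {"tx": 0, "ty": 0, "tz": 0, "rx": 0, "ry": 0, "rz": 0, "grip": 0},
])

```text
t: 4.63
eef_pos: [591.7, -68.7, 157.4]
tcp_rot: [-1.572, -0.0, -0.533]
ft_force: [-4.6, -6.3, 5.8]
opening: 0.166
```

Emit:
move_arm([
  {"tx": 0, "ty": 0, "tz": 0, "rx": 0, "ry": 0, "rz": 0, "grip": 50},
  {"tx": 0, "ty": 0, "tz": 0, "rx": 0, "ry": 0, "rz": 0, "grip": 50},
  {"tx": 0, "ty": 0, "tz": 0, "rx": 0, "ry": 0, "rz": 0, "grip": 50},
  {"tx": 0, "ty": -1.5, "tz": 0, "rx": 0, "ry": 0, "rz": 0, "grip": 50},
  {"tx": 0, "ty": -2.5, "tz": 0, "rx": 0, "ry": 0, "rz": 0, "grip": 50},
  {"tx": 0, "ty": -2.0, "tz": 0, "rx": 0, "ry": 0, "rz": 0, "grip": 50},
])

```text
t: 5.13
eef_pos: [592.2, -67.5, 217.5]
tcp_rot: [-1.571, 0.0, -0.532]
ft_force: [-0.0, 0.1, 0.7]
opening: 0.488
```

```bash
python3 -c "
from h import *
plan([461,69,215],0.575,10)"
```

```text
from [592.2 -67.5 217.5] [-1.571  0.    -0.532] dpsi 1.107
{"tx":-1.82,"ty":0.02,"tz":0.51,"ry":-0.111},{"tx":-1.76,"ty":0.02,"tz":0.71,"ry":-0.111},{"tx":-1.67,"ty":0.02,"tz":0.90,"ry":-0.111},{"tx":-1.56,"ty":0.02,"tz":1.08,"ry":-0.111},{"tx":-1.43,"ty":0.02,"tz":1.24,"ry":-0.111},{"tx":-1.28,"ty":0.02,"tz":1.39,"ry":-0.111},{"tx":-1.12,"ty":0.02,"tz":1.53,"ry":-0.111},{"tx":-0.94,"ty":0.02,"tz":1.64,"ry":-0.111},{"tx":-0.76,"ty":0.02,"tz":1.73,"ry":-0.111},{"tx":-0.56,"ty":0.02,"tz":1.81,"ry":-0.111},
```

Emit:
move_arm([
  {"tx": -1.82, "ty": 0, "tz": 0.51, "rx": 0, "ry": -0.111, "rz": 0, "grip": 50},
  {"tx": -1.76, "ty": 0, "tz": 0.71, "rx": 0, "ry": -0.111, "rz": 0, "grip": 50},
  {"tx": -1.67, "ty": 0, "tz": 0.9, "rx": 0, "ry": -0.111, "rz": 0, "grip": 50},
  {"tx": -1.56, "ty": 0, "tz": 1.08, "rx": 0, "ry": -0.111, "rz": 0, "grip": 50},
  {"tx": -1.43, "ty": 0, "tz": 1.24, "rx": 0, "ry": -0.111, "rz": 0, "grip": 50},
  {"tx": -1.28, "ty": 0, "tz": 1.39, "rx": 0, "ry": -0.111, "rz": 0, "grip": 50},
  {"tx": -1.12, "ty": 0, "tz": 1.53, "rx": 0, "ry": -0.111, "rz": 0, "grip": 50},
  {"tx": -0.94, "ty": 0, "tz": 1.64, "rx": 0, "ry": -0.111, "rz": 0, "grip": 50},
  {"tx": -0.76, "ty": 0, "tz": 1.73, "rx": 0, "ry": -0.111, "rz": 0, "grip": 50},
  {"tx": -0.56, "ty": 0, "tz": 1.81, "rx": 0, "ry": -0.111, "rz": 0, "grip": 50},
])

```text
t: 5.97
eef_pos: [460.1, 69.4, 216.6]
tcp_rot: [-1.571, -0.0, 0.584]
ft_force: [-0.2, 0.2, 0.3]
opening: 0.5
```

Emit:
move_arm([
  {"tx": 0, "ty": 0, "tz": 0, "rx": 0, "ry": 0, "rz": 0, "grip": 50},
  {"tx": 0, "ty": 0, "tz": 0, "rx": 0, "ry": 0, "rz": 0, "grip": 50},
])

```text
t: 6.13
eef_pos: [460.7, 69.2, 216.8]
tcp_rot: [-1.571, -0.001, 0.578]
ft_force: [1.0, -0.2, -0.6]
opening: 0.503
```

```bash
python3 -c "
from h import *
plan([461,69,160],0.575,2)
look('w4')"
```

```text
from [460.7  69.2 216.8] [-1.571e+00 -1.000e-03  5.780e-01] dpsi -0.003
{"tx":0.01,"ty":2.84,"tz":-0.02,"ry":0.001},{"tx":0.01,"ty":2.84,"tz":-0.02,"ry":0.001},
6.1333 [460.7  69.2 216.8] [-1.571e+00 -1.000e-03  5.780e-01] [ 1.  -0.2 -0.6]
```

View pics/w4.png

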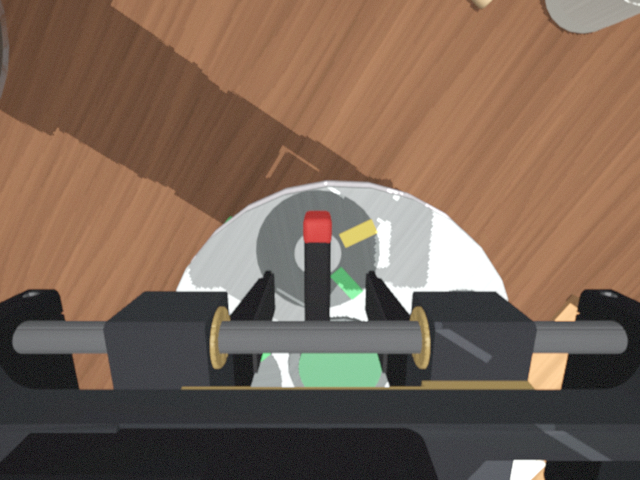

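The bar (column 317) sits between the fingers (columns 268 and 370), so the alignment is good. I'll grasp and turn by 1.12.

Emit:
move_arm([
  {"tx": 0, "ty": 2.84, "tz": 0, "rx": 0, "ry": 0, "rz": 0, "grip": 50},
  {"tx": 0, "ty": 2.84, "tz": 0, "rx": 0, "ry": 0, "rz": 0, "grip": 30},
  {"tx": 0, "ty": 0, "tz": 0, "rx": 0, "ry": 0, "rz": 0, "grip": 0},
  {"tx": 0, "ty": 0, "tz": 0, "rx": 0, "ry": 0, "rz": 0, "grip": 0},
  {"tx": 0, "ty": 0, "tz": 0, "rx": 0, "ry": 0, "rz": 0, "grip": 0},
  {"tx": 0, "ty": 0, "tz": 0, "rx": 0, "ry": 0, "rz": 0, "grip": 0},
  {"tx": 0, "ty": 0, "tz": 0, "rx": 0, "ry": 0, "rz": 0, "grip": 0},
  {"tx": 0, "ty": 0, "tz": 0, "rx": 0, "ry": 0, "rz": 0, "grip": 0},
  {"tx": 0, "ty": 0, "tz": 0, "rx": 0, "ry": 0, "rz": 0, "grip": 0},
])

```text
t: 6.93
eef_pos: [460.1, 67.7, 160.9]
tcp_rot: [-1.572, 0.002, 0.578]
ft_force: [-5.7, -10.3, 5.2]
opening: 0.167
```

Emit:
move_arm([
  {"tx": 0, "ty": 0.02, "tz": 0, "rx": 0, "ry": 0.06, "rz": 0, "grip": 0},
  {"tx": 0, "ty": 0.02, "tz": 0, "rx": 0, "ry": 0.12, "rz": 0, "grip": 0},
  {"tx": 0, "ty": 0.02, "tz": 0, "rx": 0, "ry": 0.12, "rz": 0, "grip": 0},
  {"tx": 0, "ty": 0.02, "tz": 0, "rx": 0, "ry": 0.12, "rz": 0, "grip": 0},
  {"tx": 0, "ty": 0.02, "tz": 0, "rx": 0, "ry": 0.12, "rz": 0, "grip": 0},
  {"tx": 0, "ty": 0.02, "tz": 0, "rx": 0, "ry": 0.12, "rz": 0, "grip": 0},
  {"tx": 0, "ty": 0.02, "tz": 0, "rx": 0, "ry": 0.12, "rz": 0, "grip": 0},
  {"tx": 0, "ty": 0.02, "tz": 0, "rx": 0, "ry": 0.12, "rz": 0, "grip": 0},
  {"tx": 0, "ty": 0.03, "tz": 0, "rx": 0, "ry": 0.12, "rz": 0, "grip": 0},
  {"tx": 0, "ty": 0.03, "tz": 0, "rx": 0, "ry": 0.12, "rz": 0, "grip": 0},
])

```text
t: 7.77
eef_pos: [459.7, 67.7, 158.7]
tcp_rot: [-1.573, 0.0, -0.567]
ft_force: [-8.8, -9.8, 8.9]
opening: 0.164
```

Emit:
move_arm([
  {"tx": 0, "ty": 0, "tz": 0, "rx": 0, "ry": 0, "rz": 0, "grip": 0},
  {"tx": 0, "ty": 0, "tz": 0, "rx": 0, "ry": 0, "rz": 0, "grip": 0},
  {"tx": 0, "ty": 0, "tz": 0, "rx": 0, "ry": 0, "rz": 0, "grip": 50},
  {"tx": 0, "ty": 0, "tz": 0, "rx": 0, "ry": 0, "rz": 0, "grip": 50},
  {"tx": 0, "ty": 0, "tz": 0, "rx": 0, "ry": 0, "rz": 0, "grip": 50},
  {"tx": 0, "ty": -1.5, "tz": 0, "rx": 0, "ry": 0, "rz": 0, "grip": 50},
  {"tx": 0, "ty": -2.5, "tz": 0, "rx": 0, "ry": 0, "rz": 0, "grip": 50},
  {"tx": 0, "ty": -3.0, "tz": 0, "rx": 0, "ry": 0, "rz": 0, "grip": 50},
])

```text
t: 8.43
eef_pos: [460.3, 68.7, 227.8]
tcp_rot: [-1.572, 0.002, -0.562]
ft_force: [0.3, 0.9, 0.2]
opening: 0.487
```

```bash
python3 -c "
from h import *
s=env.state();print(s['eef_pos'],s['tcp_rot'],s['joints'])
plan([500,-70,340],0.9,10)"
```

```text
[460.28892406  68.74437766 227.75924825] [-1.5720252   0.00195081 -0.56206033] [6.16903087e-03 2.73270801e-01 1.94109669e+00 1.75243708e-05
 9.29530718e-01 5.68217661e-01]
from [460.3  68.7 227.8] [-1.572  0.002 -0.562] dpsi 1.462
{"tx":1.08,"ty":-1.12,"tz":-0.96,"ry":-0.146},{"tx":0.92,"ty":-1.12,"tz":-1.11,"ry":-0.146},{"tx":0.75,"ty":-1.12,"tz":-1.23,"ry":-0.146},{"tx":0.56,"ty":-1.12,"tz":-1.33,"ry":-0.146},{"tx":0.37,"ty":-1.12,"tz":-1.40,"ry":-0.146},{"tx":0.16,"ty":-1.12,"tz":-1.43,"ry":-0.146},{"tx":-0.05,"ty":-1.12,"tz":-1.44,"ry":-0.146},{"tx":-0.26,"ty":-1.12,"tz":-1.42,"ry":-0.146},{"tx":-0.47,"ty":-1.12,"tz":-1.37,"ry":-0.146},{"tx":-0.66,"ty":-1.12,"tz":-1.28,"ry":-0.146},
```

```bash
cat >> h.py <<'E'
def fixed(tag):
    for n in('scene','side'):
        c=env.calibration(n); p,d=env.read_camera(n); cv2.imwrite(f"pics/{n}{tag}.png",p); np.savez(f'pics/{n}{tag}.npz',d=d,**c); print(n)
        try: measure(n+tag,(526.5,0.2))
        except Exception as e: print(e)
E
python3 -c "
from h import *
fixed('1')
plan([458,-65.5,225],1.15,14)"
```

```text
scene
cover plane [-4.300000e-03 -3.200000e-03  1.209198e+02]
[331. 194.] ctr [458.5 -65.1] size 18.3 69.5 ztop 172.1 th 2.717 rad 94.3 azim -2.377 turn 1.189
[386. 225.] ctr [461.3  68.9] size 72.8 17.0 ztop 172.3 th 0.999 rad 94.7 azim 2.33 turn 1.331
[282. 229.] ctr [591.9 -68.4] size 71.1 16.3 ztop 172.5 th -2.102 rad 94.8 azim -0.809 turn 1.293
[336. 265.] ctr [595.7  66. ] size 17.4 69.9 ztop 172.0 th -0.632 rad 95.4 azim 0.76 turn 1.392
side
cover plane [ 1.700000e-03 -7.900000e-03  1.197675e+02]
[300. 186.] ctr [592.2 -67.2] size 70.5 19.2 ztop 170.1 th -2.118 rad 94.1 azim -0.798 turn 1.32
[267. 222.] ctr [594.5  66.4] size 16.3 71.5 ztop 170.6 th -0.625 rad 95.0 azim 0.772 turn 1.397
[333. 243.] ctr [460.7  68.9] size 71.2 19.3 ztop 170.4 th 1.004 rad 95.1 azim 2.334 turn 1.33
from [462.4  68.9 231.4] [-1.567 -0.006 -0.562] dpsi 1.712
{"tx":0.48,"ty":0.05,"tz":-0.83,"ry":-0.122},{"tx":0.38,"ty":0.05,"tz":-0.88,"ry":-0.122},{"tx":0.27,"ty":0.05,"tz":-0.92,"ry":-0.122},{"tx":0.15,"ty":0.05,"tz":-0.95,"ry":-0.122},{"tx":0.04,"ty":0.05,"tz":-0.96,"ry":-0.122},{"tx":-0.08,"ty":0.05,"tz":-0.96,"ry":-0.122},{"tx":-0.20,"ty":0.05,"tz":-0.94,"ry":-0.122},{"tx":-0.31,"ty":0.05,"tz":-0.91,"ry":-0.122},{"tx":-0.42,"ty":0.05,"tz":-0.86,"ry":-0.122},{"tx":-0.52,"ty":0.05,"tz":-0.81,"ry":-0.122},{"tx":-0.61,"ty":0.05,"tz":-0.74,"ry":-0.122},{"tx":-0.70,"ty":0.05,"tz":-0.66,"ry":-0.122},{"tx":-0.77,"ty":0.05,"tz":-0.57,"ry":-0.122},{"tx":-0.84,"ty":0.05,"tz":-0.47,"ry":-0.122},
```

All four knobs now read 1.19, 1.33, 1.30 and 1.39 rad, inside the yellow band. Next is A.

Emit:
move_arm([
  {"tx": 0.48, "ty": 0, "tz": -0.83, "rx": 0, "ry": -0.122, "rz": 0, "grip": 50},
  {"tx": 0.38, "ty": 0, "tz": -0.88, "rx": 0, "ry": -0.122, "rz": 0, "grip": 50},
  {"tx": 0.27, "ty": 0, "tz": -0.92, "rx": 0, "ry": -0.122, "rz": 0, "grip": 50},
  {"tx": 0.15, "ty": 0, "tz": -0.95, "rx": 0, "ry": -0.122, "rz": 0, "grip": 50},
  {"tx": 0.04, "ty": 0, "tz": -0.96, "rx": 0, "ry": -0.122, "rz": 0, "grip": 50},
  {"tx": -0.08, "ty": 0, "tz": -0.96, "rx": 0, "ry": -0.122, "rz": 0, "grip": 50},
  {"tx": -0.2, "ty": 0, "tz": -0.94, "rx": 0, "ry": -0.122, "rz": 0, "grip": 50},
  {"tx": -0.31, "ty": 0, "tz": -0.91, "rx": 0, "ry": -0.122, "rz": 0, "grip": 50},
  {"tx": -0.42, "ty": 0, "tz": -0.86, "rx": 0, "ry": -0.122, "rz": 0, "grip": 50},
  {"tx": -0.52, "ty": 0, "tz": -0.81, "rx": 0, "ry": -0.122, "rz": 0, "grip": 50},
])

```text
t: 9.37
eef_pos: [457.2, -27.7, 227.1]
tcp_rot: [-1.571, 0.0, 0.664]
ft_force: [0.3, 0.8, 0.2]
opening: 0.5
```

Emit:
move_arm([
  {"tx": -0.61, "ty": 0, "tz": -0.74, "rx": 0, "ry": -0.122, "rz": 0, "grip": 50},
  {"tx": -0.7, "ty": 0, "tz": -0.66, "rx": 0, "ry": -0.122, "rz": 0, "grip": 50},
  {"tx": -0.77, "ty": 0, "tz": -0.57, "rx": 0, "ry": -0.122, "rz": 0, "grip": 50},
  {"tx": -0.84, "ty": 0, "tz": -0.47, "rx": 0, "ry": -0.122, "rz": 0, "grip": 50},
  {"tx": 0, "ty": 0, "tz": 0, "rx": 0, "ry": 0, "rz": 0, "grip": 50},
  {"tx": 0, "ty": 0, "tz": 0, "rx": 0, "ry": 0, "rz": 0, "grip": 50},
  {"tx": 0, "ty": 0, "tz": 0, "rx": 0, "ry": 0, "rz": 0, "grip": 50},
])

```text
t: 9.95
eef_pos: [455.9, -65.4, 227.3]
tcp_rot: [-1.571, -0.0, 1.142]
ft_force: [0.3, 0.9, 0.1]
opening: 0.499
```

```bash
python3 -c "
from h import *
plan([458,-65.5,158],1.145,2)
look('w5')"
```

```text
from [455.9 -65.4 227.3] [-1.571 -0.     1.142] dpsi 0.003
{"tx":0.04,"ty":3.47,"tz":-0.10,"ry":-0.002},{"tx":0.04,"ty":3.47,"tz":-0.10,"ry":-0.002},
9.95 [455.9 -65.4 227.3] [-1.571 -0.     1.142] [0.3 0.9 0.1]
```

View pics/w5.png

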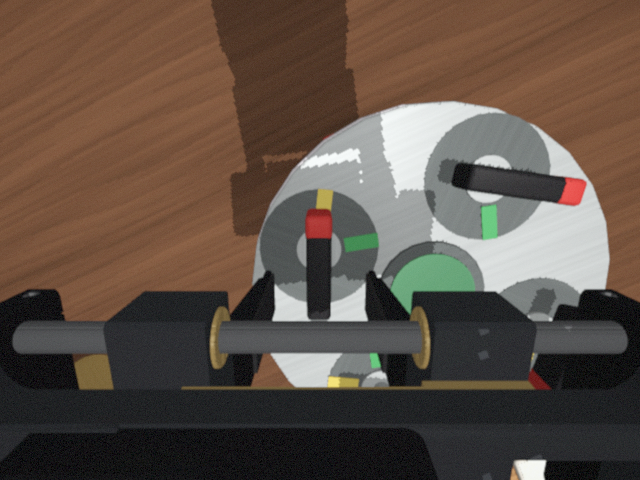

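Knob A's bar (column 318) is centred between the fingers (268 and 370). I'll grasp it and turn about 1.34.

Emit:
move_arm([
  {"tx": 0.04, "ty": 3.45, "tz": -0.1, "rx": 0, "ry": 0, "rz": 0, "grip": 50},
  {"tx": 0.04, "ty": 3.45, "tz": -0.1, "rx": 0, "ry": 0, "rz": 0, "grip": 30},
  {"tx": 0, "ty": 0, "tz": 0, "rx": 0, "ry": 0, "rz": 0, "grip": 0},
  {"tx": 0, "ty": 0, "tz": 0, "rx": 0, "ry": 0, "rz": 0, "grip": 0},
  {"tx": 0, "ty": 0, "tz": 0, "rx": 0, "ry": 0, "rz": 0, "grip": 0},
  {"tx": 0, "ty": 0, "tz": 0, "rx": 0, "ry": 0, "rz": 0, "grip": 0},
  {"tx": 0, "ty": 0, "tz": 0, "rx": 0, "ry": 0, "rz": 0, "grip": 0},
  {"tx": 0, "ty": 0, "tz": 0, "rx": 0, "ry": 0, "rz": 0, "grip": 0},
  {"tx": 0, "ty": 0, "tz": 0, "rx": 0, "ry": 0, "rz": 0, "grip": 0},
])

```text
t: 10.75
eef_pos: [458.4, -66.9, 160.2]
tcp_rot: [-1.574, 0.001, 1.146]
ft_force: [-4.6, -10.3, 3.5]
opening: 0.167
```

Emit:
move_arm([
  {"tx": 0, "ty": 0.02, "tz": 0, "rx": 0, "ry": 0.06, "rz": 0, "grip": 0},
  {"tx": 0, "ty": 0.02, "tz": 0, "rx": 0, "ry": 0.12, "rz": 0, "grip": 0},
  {"tx": 0, "ty": 0.02, "tz": 0, "rx": 0, "ry": 0.12, "rz": 0, "grip": 0},
  {"tx": 0, "ty": 0.02, "tz": 0, "rx": 0, "ry": 0.12, "rz": 0, "grip": 0},
  {"tx": 0, "ty": 0.02, "tz": 0, "rx": 0, "ry": 0.12, "rz": 0, "grip": 0},
  {"tx": 0, "ty": 0.02, "tz": 0, "rx": 0, "ry": 0.12, "rz": 0, "grip": 0},
  {"tx": 0, "ty": 0.03, "tz": 0, "rx": 0, "ry": 0.12, "rz": 0, "grip": 0},
])

```text
t: 11.33
eef_pos: [457.7, -67.5, 158.7]
tcp_rot: [-1.574, 0.001, 0.361]
ft_force: [-10.4, -18.5, 8.9]
opening: 0.164
```

Emit:
move_arm([
  {"tx": -0.07, "ty": 0.02, "tz": -0.07, "rx": 0, "ry": 0.112, "rz": 0, "grip": 0},
  {"tx": 0, "ty": 0.02, "tz": 0, "rx": 0, "ry": 0.112, "rz": 0, "grip": 0},
  {"tx": 0, "ty": 0.02, "tz": 0, "rx": 0, "ry": 0.112, "rz": 0, "grip": 0},
  {"tx": 0, "ty": 0.02, "tz": 0, "rx": 0, "ry": 0.112, "rz": 0, "grip": 0},
  {"tx": 0, "ty": 0.03, "tz": 0, "rx": 0, "ry": 0.112, "rz": 0, "grip": 0},
  {"tx": 0, "ty": 0, "tz": 0, "rx": 0, "ry": 0, "rz": 0, "grip": 0},
  {"tx": 0, "ty": 0, "tz": 0, "rx": 0, "ry": 0, "rz": 0, "grip": 0},
])

```text
t: 11.92
eef_pos: [456.8, -67.7, 157.6]
tcp_rot: [-1.573, 0.0, -0.194]
ft_force: [-10.2, -12.1, 9.8]
opening: 0.166
```

Emit:
move_arm([
  {"tx": 0, "ty": 0, "tz": 0, "rx": 0, "ry": 0, "rz": 0, "grip": 50},
  {"tx": 0, "ty": 0, "tz": 0, "rx": 0, "ry": 0, "rz": 0, "grip": 50},
  {"tx": 0, "ty": 0, "tz": 0, "rx": 0, "ry": 0, "rz": 0, "grip": 50},
  {"tx": 0, "ty": -1.5, "tz": 0, "rx": 0, "ry": 0, "rz": 0, "grip": 50},
  {"tx": 0, "ty": -2.5, "tz": 0, "rx": 0, "ry": 0, "rz": 0, "grip": 50},
  {"tx": 0, "ty": -3.0, "tz": 0, "rx": 0, "ry": 0, "rz": 0, "grip": 50},
  {"tx": 0, "ty": 0, "tz": 0, "rx": 0, "ry": 0, "rz": 0, "grip": 50},
])

```text
t: 12.5
eef_pos: [459.5, -66.9, 230.6]
tcp_rot: [-1.571, -0.007, -0.194]
ft_force: [0.4, -0.1, 0.7]
opening: 0.5
```

```bash
python3 -c "
from h import *
fixed('2')
plan([595,65.7,225],0.938,10)"
```

```text
scene
cover plane [4.200000e-03 5.400000e-03 1.200857e+02]
[332. 195.] ctr [458.2 -64.6] size 69.2 16.6 ztop 170.0 th 1.392 rad 94.1 azim -2.382 turn 2.509
[386. 225.] ctr [461.7  68.8] size 72.8 16.7 ztop 172.4 th 1.01 rad 94.4 azim 2.327 turn 1.317
[282. 228.] ctr [592.4 -68. ] size 71.4 16.6 ztop 172.4 th -2.096 rad 94.8 azim -0.803 turn 1.294
[336. 265.] ctr [595.7  66. ] size 17.1 70.0 ztop 172.0 th -0.629 rad 95.5 azim 0.761 turn 1.39
side
cover plane [1.050000e-02 4.900000e-03 1.186618e+02]
[300. 186.] ctr [590.8 -68. ] size 69.7 18.1 ztop 170.2 th -2.118 rad 93.8 azim -0.815 turn 1.303
[361. 204.] ctr [457.6 -63.1] size 69.3 16.6 ztop 168.1 th 1.368 rad 93.6 azim -2.399 turn 2.516
[267. 222.] ctr [594.1  66.8] size 16.1 70.9 ztop 170.7 th -0.619 rad 94.9 azim 0.778 turn 1.397
[333. 243.] ctr [459.8  69.8] size 69.4 16.6 ztop 170.5 th 0.996 rad 96.4 azim 2.334 turn 1.338
from [458.1 -66.6 226.9] [-1.571 -0.003 -0.194] dpsi 1.132
{"tx":1.09,"ty":0.02,"tz":1.56,"ry":-0.113},{"tx":1.26,"ty":0.02,"tz":1.43,"ry":-0.113},{"tx":1.41,"ty":0.02,"tz":1.28,"ry":-0.113},{"tx":1.55,"ty":0.02,"tz":1.11,"ry":-0.113},{"tx":1.66,"ty":0.02,"tz":0.93,"ry":-0.113},{"tx":1.76,"ty":0.02,"tz":0.74,"ry":-0.113},{"tx":1.83,"ty":0.02,"tz":0.53,"ry":-0.113},{"tx":1.88,"ty":0.02,"tz":0.32,"ry":-0.113},{"tx":1.90,"ty":0.02,"tz":0.11,"ry":-0.113},{"tx":1.90,"ty":0.02,"tz":-0.11,"ry":-0.113},
```

A reads 2.51. Next is D, the knob opposite it.

Emit:
move_arm([
  {"tx": 1.09, "ty": 0, "tz": 1.56, "rx": 0, "ry": -0.113, "rz": 0, "grip": 50},
  {"tx": 1.26, "ty": 0, "tz": 1.43, "rx": 0, "ry": -0.113, "rz": 0, "grip": 50},
  {"tx": 1.41, "ty": 0, "tz": 1.28, "rx": 0, "ry": -0.113, "rz": 0, "grip": 50},
  {"tx": 1.55, "ty": 0, "tz": 1.11, "rx": 0, "ry": -0.113, "rz": 0, "grip": 50},
  {"tx": 1.66, "ty": 0, "tz": 0.93, "rx": 0, "ry": -0.113, "rz": 0, "grip": 50},
  {"tx": 1.76, "ty": 0, "tz": 0.74, "rx": 0, "ry": -0.113, "rz": 0, "grip": 50},
  {"tx": 1.83, "ty": 0, "tz": 0.53, "rx": 0, "ry": -0.113, "rz": 0, "grip": 50},
  {"tx": 1.88, "ty": 0, "tz": 0.32, "rx": 0, "ry": -0.113, "rz": 0, "grip": 50},
  {"tx": 1.9, "ty": 0, "tz": 0.11, "rx": 0, "ry": -0.113, "rz": 0, "grip": 50},
  {"tx": 1.9, "ty": 0, "tz": -0.11, "rx": 0, "ry": -0.113, "rz": 0, "grip": 50},
])

```text
t: 13.43
eef_pos: [595.1, 66.4, 224.4]
tcp_rot: [-1.569, 0.001, 0.942]
ft_force: [0.1, -0.2, -0.4]
opening: 0.5
```

Emit:
move_arm([
  {"tx": 0, "ty": 0, "tz": 0, "rx": 0, "ry": 0, "rz": 0, "grip": 50},
  {"tx": 0, "ty": 0, "tz": 0, "rx": 0, "ry": 0, "rz": 0, "grip": 50},
  {"tx": 0, "ty": 0, "tz": 0, "rx": 0, "ry": 0, "rz": 0, "grip": 50},
])

```text
t: 13.68
eef_pos: [594.2, 65.3, 224.9]
tcp_rot: [-1.569, 0.001, 0.934]
ft_force: [0.3, -0.7, -0.4]
opening: 0.5
```

```bash
python3 -c "
from h import *
plan([595,65.5,158],0.938,2)
look('w6')"
```

```text
from [594.2  65.3 224.9] [-1.569e+00  1.000e-03  9.340e-01] dpsi 0.004
{"tx":0.03,"ty":3.35,"tz":-0.03,"ry":-0.002},{"tx":0.03,"ty":3.35,"tz":-0.03,"ry":-0.002},
13.6833 [594.2  65.3 224.9] [-1.569e+00  1.000e-03  9.340e-01] [ 0.3 -0.7 -0.4]
```

View pics/w6.png

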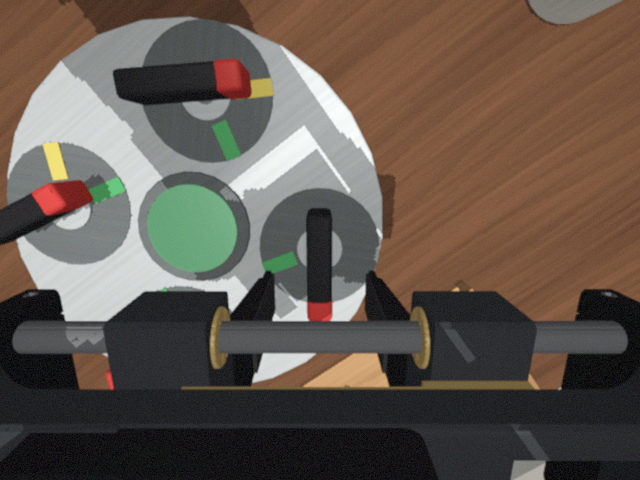

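D's bar (column 319) is centred between the fingers, and A's red end is at its green mark. D is at 1.39, so I'll turn it about 1.14.

Emit:
move_arm([
  {"tx": 0.03, "ty": 3.35, "tz": 0, "rx": 0, "ry": 0, "rz": 0, "grip": 50},
  {"tx": 0.03, "ty": 3.35, "tz": 0, "rx": 0, "ry": 0, "rz": 0, "grip": 30},
  {"tx": 0, "ty": 0, "tz": 0, "rx": 0, "ry": 0, "rz": 0, "grip": 0},
  {"tx": 0, "ty": 0, "tz": 0, "rx": 0, "ry": 0, "rz": 0, "grip": 0},
  {"tx": 0, "ty": 0, "tz": 0, "rx": 0, "ry": 0, "rz": 0, "grip": 0},
  {"tx": 0, "ty": 0, "tz": 0, "rx": 0, "ry": 0, "rz": 0, "grip": 0},
  {"tx": 0, "ty": 0, "tz": 0, "rx": 0, "ry": 0, "rz": 0, "grip": 0},
  {"tx": 0, "ty": 0, "tz": 0, "rx": 0, "ry": 0, "rz": 0, "grip": 0},
  {"tx": 0, "ty": 0, "tz": 0, "rx": 0, "ry": 0, "rz": 0, "grip": 0},
])

```text
t: 14.48
eef_pos: [594.9, 64.6, 160.8]
tcp_rot: [-1.573, 0.002, 0.936]
ft_force: [-4.9, -9.6, 5.6]
opening: 0.166
```

Emit:
move_arm([
  {"tx": 0, "ty": 0.02, "tz": 0, "rx": 0, "ry": 0.08, "rz": 0, "grip": 0},
  {"tx": 0, "ty": 0.02, "tz": 0, "rx": 0, "ry": 0.12, "rz": 0, "grip": 0},
  {"tx": 0, "ty": 0.02, "tz": 0, "rx": 0, "ry": 0.12, "rz": 0, "grip": 0},
  {"tx": 0, "ty": 0.02, "tz": 0, "rx": 0, "ry": 0.12, "rz": 0, "grip": 0},
  {"tx": 0, "ty": 0.02, "tz": 0, "rx": 0, "ry": 0.12, "rz": 0, "grip": 0},
])

```text
t: 14.9
eef_pos: [594.6, 64.3, 159.8]
tcp_rot: [-1.573, 0.001, 0.371]
ft_force: [-8.0, -12.4, 6.8]
opening: 0.168
```

Emit:
move_arm([
  {"tx": -0.05, "ty": 0.02, "tz": -0.05, "rx": 0, "ry": 0.12, "rz": 0, "grip": 0},
  {"tx": 0, "ty": 0.02, "tz": 0, "rx": 0, "ry": 0.12, "rz": 0, "grip": 0},
  {"tx": 0, "ty": 0.02, "tz": 0, "rx": 0, "ry": 0.12, "rz": 0, "grip": 0},
  {"tx": 0, "ty": 0.02, "tz": 0, "rx": 0, "ry": 0.12, "rz": 0, "grip": 0},
  {"tx": 0, "ty": 0.03, "tz": 0, "rx": 0, "ry": 0.1, "rz": 0, "grip": 0},
  {"tx": 0, "ty": 0, "tz": 0, "rx": 0, "ry": 0, "rz": 0, "grip": 0},
  {"tx": 0, "ty": 0, "tz": 0, "rx": 0, "ry": 0, "rz": 0, "grip": 0},
])

```text
t: 15.48
eef_pos: [594.0, 64.1, 158.7]
tcp_rot: [-1.573, 0.001, -0.205]
ft_force: [-8.3, -8.6, 7.9]
opening: 0.167
```

Emit:
move_arm([
  {"tx": 0, "ty": 0, "tz": 0, "rx": 0, "ry": 0, "rz": 0, "grip": 50},
  {"tx": 0, "ty": 0, "tz": 0, "rx": 0, "ry": 0, "rz": 0, "grip": 50},
  {"tx": 0, "ty": 0, "tz": 0, "rx": 0, "ry": 0, "rz": 0, "grip": 50},
  {"tx": 0, "ty": -1.5, "tz": 0, "rx": 0, "ry": 0, "rz": 0, "grip": 50},
  {"tx": 0, "ty": -2.5, "tz": 0, "rx": 0, "ry": 0, "rz": 0, "grip": 50},
  {"tx": 0, "ty": -3.0, "tz": 0, "rx": 0, "ry": 0, "rz": 0, "grip": 50},
  {"tx": 0, "ty": 0, "tz": 0, "rx": 0, "ry": 0, "rz": 0, "grip": 50},
])

```text
t: 16.07
eef_pos: [596.9, 65.6, 232.4]
tcp_rot: [-1.569, -0.008, -0.204]
ft_force: [1.1, -0.4, 1.0]
opening: 0.492
```

```bash
python3 -c "
from h import *
fixed('3')
plan([592,-68,225],-0.54,7)"
```

```text
scene
cover plane [-6.400000e-03 -5.600000e-03  1.194935e+02]
[386. 225.] ctr [461.5  68.9] size 72.3 15.8 ztop 172.4 th 1.01 rad 94.6 azim 2.329 turn 1.319
[282. 230.] ctr [592.7 -67.8] size 72.1 16.1 ztop 172.3 th -2.027 rad 94.9 azim -0.799 turn 1.228
[338. 266.] ctr [595.4  66.4] size 69.9 17.2 ztop 170.0 th -1.756 rad 95.5 azim 0.766 turn 2.521
side
cover plane [ 3.500000e-03 -1.700000e-03  1.177929e+02]
[301. 186.] ctr [589.8 -68. ] size 71.3 18.3 ztop 170.1 th -2.104 rad 93.1 azim -0.822 turn 1.281
[361. 204.] ctr [457.5 -64.2] size 70.0 17.0 ztop 168.1 th 1.362 rad 94.4 azim -2.391 turn 2.531
[267. 222.] ctr [593.6  65.6] size 71.1 17.1 ztop 168.5 th -1.784 rad 93.7 azim 0.773 turn 2.557
[333. 243.] ctr [460.3  69.9] size 70.6 17.7 ztop 170.3 th 0.996 rad 96.1 azim 2.331 turn 1.335
from [595.4  65.5 228.1] [-1.57  -0.003 -0.204] dpsi -0.336
{"tx":0.34,"ty":0.04,"tz":-1.88,"ry":0.048},{"tx":0.43,"ty":0.04,"tz":-1.86,"ry":0.048},{"tx":0.52,"ty":0.04,"tz":-1.84,"ry":0.048},{"tx":0.61,"ty":0.04,"tz":-1.81,"ry":0.048},{"tx":0.69,"ty":0.04,"tz":-1.78,"ry":0.048},{"tx":0.78,"ty":0.04,"tz":-1.74,"ry":0.048},{"tx":0.86,"ty":0.04,"tz":-1.70,"ry":0.048},
```

A and D are at about 2.52, with B and C still at about 1.3. Now C.

Emit:
move_arm([
  {"tx": 0.34, "ty": 0, "tz": -1.88, "rx": 0, "ry": 0.048, "rz": 0, "grip": 50},
  {"tx": 0.43, "ty": 0, "tz": -1.86, "rx": 0, "ry": 0.048, "rz": 0, "grip": 50},
  {"tx": 0.52, "ty": 0, "tz": -1.84, "rx": 0, "ry": 0.048, "rz": 0, "grip": 50},
  {"tx": 0.61, "ty": 0, "tz": -1.81, "rx": 0, "ry": 0.048, "rz": 0, "grip": 50},
  {"tx": 0.69, "ty": 0, "tz": -1.78, "rx": 0, "ry": 0.048, "rz": 0, "grip": 50},
  {"tx": 0.78, "ty": 0, "tz": -1.74, "rx": 0, "ry": 0.048, "rz": 0, "grip": 50},
  {"tx": 0.86, "ty": 0, "tz": -1.7, "rx": 0, "ry": 0.048, "rz": 0, "grip": 50},
  {"tx": 0, "ty": 0, "tz": 0, "rx": 0, "ry": 0, "rz": 0, "grip": 50},
  {"tx": 0, "ty": 0, "tz": 0, "rx": 0, "ry": 0, "rz": 0, "grip": 50},
  {"tx": 0, "ty": 0, "tz": 0, "rx": 0, "ry": 0, "rz": 0, "grip": 50},
])

```text
t: 17.0
eef_pos: [591.5, -67.7, 226.2]
tcp_rot: [-1.571, 0.001, -0.539]
ft_force: [0.7, -0.5, -0.1]
opening: 0.495
```

```bash
python3 -c "
from h import *
plan([592,-68,158],-0.535,2)
look('w7')"
```

```text
from [591.5 -67.7 226.2] [-1.571e+00  1.000e-03 -5.390e-01] dpsi 0.004
{"tx":0.03,"ty":3.41,"tz":0.00,"ry":-0.002},{"tx":0.03,"ty":3.41,"tz":-0.00,"ry":-0.002},
17.0 [591.5 -67.7 226.2] [-1.571e+00  1.000e-03 -5.390e-01] [ 0.7 -0.5 -0.1]
```

View pics/w7.png

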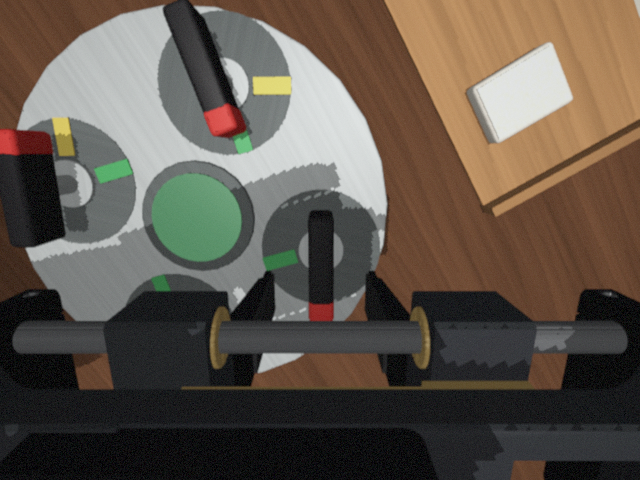

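C's bar (column 320) is centred. I'll grasp it and turn about 1.22.

Emit:
move_arm([
  {"tx": 0.03, "ty": 3.4, "tz": 0, "rx": 0, "ry": 0, "rz": 0, "grip": 50},
  {"tx": 0.03, "ty": 3.4, "tz": 0, "rx": 0, "ry": 0, "rz": 0, "grip": 30},
  {"tx": 0, "ty": 0, "tz": 0, "rx": 0, "ry": 0, "rz": 0, "grip": 0},
  {"tx": 0, "ty": 0, "tz": 0, "rx": 0, "ry": 0, "rz": 0, "grip": 0},
  {"tx": 0, "ty": 0, "tz": 0, "rx": 0, "ry": 0, "rz": 0, "grip": 0},
  {"tx": 0, "ty": 0, "tz": 0, "rx": 0, "ry": 0, "rz": 0, "grip": 0},
  {"tx": 0, "ty": 0, "tz": 0, "rx": 0, "ry": 0, "rz": 0, "grip": 0},
  {"tx": 0, "ty": 0, "tz": 0, "rx": 0, "ry": 0, "rz": 0, "grip": 0},
  {"tx": 0, "ty": 0, "tz": 0, "rx": 0, "ry": 0, "rz": 0, "grip": 0},
])

```text
t: 17.8
eef_pos: [592.2, -68.0, 160.7]
tcp_rot: [-1.57, -0.001, -0.54]
ft_force: [-3.3, 3.8, 4.6]
opening: 0.167
```

Emit:
move_arm([
  {"tx": 0, "ty": 0.02, "tz": 0, "rx": 0, "ry": 0.08, "rz": 0, "grip": 0},
  {"tx": 0, "ty": 0.02, "tz": 0, "rx": 0, "ry": 0.12, "rz": 0, "grip": 0},
  {"tx": 0, "ty": 0.02, "tz": 0, "rx": 0, "ry": 0.12, "rz": 0, "grip": 0},
  {"tx": 0, "ty": 0.02, "tz": 0, "rx": 0, "ry": 0.12, "rz": 0, "grip": 0},
  {"tx": 0, "ty": 0.02, "tz": 0, "rx": 0, "ry": 0.12, "rz": 0, "grip": 0},
])

```text
t: 18.22
eef_pos: [592.8, -68.6, 159.7]
tcp_rot: [-1.569, -0.002, -1.105]
ft_force: [-0.1, -0.3, 1.2]
opening: 0.163
```

Emit:
move_arm([
  {"tx": 0, "ty": 0.02, "tz": 0, "rx": 0, "ry": 0.12, "rz": 0, "grip": 0},
  {"tx": 0, "ty": 0.02, "tz": 0, "rx": 0, "ry": 0.12, "rz": 0, "grip": 0},
  {"tx": 0, "ty": 0.02, "tz": 0, "rx": 0, "ry": 0.12, "rz": 0, "grip": 0},
  {"tx": 0, "ty": 0.02, "tz": 0, "rx": 0, "ry": 0.12, "rz": 0, "grip": 0},
  {"tx": 0, "ty": 0.03, "tz": 0, "rx": 0, "ry": 0.12, "rz": 0, "grip": 0},
  {"tx": 0, "ty": 0.02, "tz": 0, "rx": 0, "ry": 0.08, "rz": 0, "grip": 0},
  {"tx": 0, "ty": 0, "tz": 0, "rx": 0, "ry": 0, "rz": 0, "grip": 0},
  {"tx": 0, "ty": 0, "tz": 0, "rx": 0, "ry": 0, "rz": 0, "grip": 0},
])

```text
t: 18.88
eef_pos: [592.9, -69.7, 158.4]
tcp_rot: [-1.567, -0.002, -1.78]
ft_force: [-1.2, -7.3, 1.4]
opening: 0.166
```

Emit:
move_arm([
  {"tx": 0, "ty": 0, "tz": 0, "rx": 0, "ry": 0, "rz": 0, "grip": 50},
  {"tx": 0, "ty": 0, "tz": 0, "rx": 0, "ry": 0, "rz": 0, "grip": 50},
  {"tx": 0, "ty": 0, "tz": 0, "rx": 0, "ry": 0, "rz": 0, "grip": 50},
  {"tx": 0, "ty": -1.5, "tz": 0, "rx": 0, "ry": 0, "rz": 0, "grip": 50},
  {"tx": 0, "ty": -2.5, "tz": 0, "rx": 0, "ry": 0, "rz": 0, "grip": 50},
  {"tx": 0, "ty": -3.0, "tz": 0, "rx": 0, "ry": 0, "rz": 0, "grip": 50},
  {"tx": 0, "ty": 0, "tz": 0, "rx": 0, "ry": 0, "rz": 0, "grip": 50},
])

```text
t: 19.47
eef_pos: [594.0, -68.7, 232.0]
tcp_rot: [-1.563, -0.0, -1.78]
ft_force: [0.4, -0.7, 1.4]
opening: 0.492
```

```bash
python3 -c "
from h import *
fixed('4')
plan([461,68.8,225],-0.567,10)"
```

```text
scene
cover plane [-7.60000e-03  1.50000e-03  1.19286e+02]
[333. 195.] ctr [457.6 -65.1] size 70.9 18.2 ztop 170.1 th 1.356 rad 94.9 azim -2.383 turn 2.544
[386. 225.] ctr [461.4  68.9] size 72.0 16.2 ztop 172.5 th 1.014 rad 94.6 azim 2.329 turn 1.315
[282. 229.] ctr [592.3 -67.9] size 17.9 70.7 ztop 169.8 th 2.925 rad 94.7 azim -0.803 turn 2.555
[337. 266.] ctr [595.2  66. ] size 70.9 16.4 ztop 170.3 th -1.772 rad 95.1 azim 0.763 turn 2.536
side
cover plane [-1.100000e-03  2.600000e-03  1.177083e+02]
[301. 187.] ctr [590.1 -67. ] size 17.8 70.2 ztop 167.9 th 2.944 rad 92.5 azim -0.813 turn 2.526
[361. 204.] ctr [457.5 -63.7] size 68.8 17.2 ztop 168.2 th 1.348 rad 94.0 azim -2.395 turn 2.541
[267. 222.] ctr [594.   66.1] size 71.1 18.2 ztop 168.5 th -1.786 rad 94.4 azim 0.773 turn 2.559
[333. 243.] ctr [459.6  69.7] size 70.5 17.4 ztop 170.3 th 1.0 rad 96.5 azim 2.338 turn 1.338
from [592.5 -68.4 227.7] [-1.568 -0.    -1.78 ] dpsi 1.213
{"tx":-1.07,"ty":0.03,"tz":-1.57,"ry":-0.121},{"tx":-1.25,"ty":0.03,"tz":-1.43,"ry":-0.121},{"tx":-1.42,"ty":0.03,"tz":-1.27,"ry":-0.121},{"tx":-1.56,"ty":0.03,"tz":-1.09,"ry":-0.121},{"tx":-1.68,"ty":0.03,"tz":-0.89,"ry":-0.121},{"tx":-1.77,"ty":0.03,"tz":-0.68,"ry":-0.121},{"tx":-1.84,"ty":0.03,"tz":-0.46,"ry":-0.121},{"tx":-1.89,"ty":0.03,"tz":-0.24,"ry":-0.121},{"tx":-1.90,"ty":0.03,"tz":-0.01,"ry":-0.121},{"tx":-1.89,"ty":0.03,"tz":0.22,"ry":-0.121},
```

C reads about 2.54. B is the last one.

Emit:
move_arm([
  {"tx": -1.07, "ty": 0, "tz": -1.57, "rx": 0, "ry": -0.121, "rz": 0, "grip": 50},
  {"tx": -1.25, "ty": 0, "tz": -1.43, "rx": 0, "ry": -0.121, "rz": 0, "grip": 50},
  {"tx": -1.42, "ty": 0, "tz": -1.27, "rx": 0, "ry": -0.121, "rz": 0, "grip": 50},
  {"tx": -1.56, "ty": 0, "tz": -1.09, "rx": 0, "ry": -0.121, "rz": 0, "grip": 50},
  {"tx": -1.68, "ty": 0, "tz": -0.89, "rx": 0, "ry": -0.121, "rz": 0, "grip": 50},
  {"tx": -1.77, "ty": 0, "tz": -0.68, "rx": 0, "ry": -0.121, "rz": 0, "grip": 50},
  {"tx": -1.84, "ty": 0, "tz": -0.46, "rx": 0, "ry": -0.121, "rz": 0, "grip": 50},
  {"tx": -1.89, "ty": 0, "tz": -0.24, "rx": 0, "ry": -0.121, "rz": 0, "grip": 50},
  {"tx": -1.9, "ty": 0, "tz": -0.01, "rx": 0, "ry": -0.121, "rz": 0, "grip": 50},
  {"tx": -1.89, "ty": 0, "tz": 0.22, "rx": 0, "ry": -0.121, "rz": 0, "grip": 50},
])

```text
t: 20.4
eef_pos: [459.6, 69.5, 225.6]
tcp_rot: [-1.572, 0.001, -0.564]
ft_force: [0.2, -0.3, -0.2]
opening: 0.502
```

Emit:
move_arm([
  {"tx": 0, "ty": 0, "tz": 0, "rx": 0, "ry": 0, "rz": 0, "grip": 50},
  {"tx": 0, "ty": 0, "tz": 0, "rx": 0, "ry": 0, "rz": 0, "grip": 50},
  {"tx": 0, "ty": 0, "tz": 0, "rx": 0, "ry": 0, "rz": 0, "grip": 50},
])

```text
t: 20.65
eef_pos: [461.1, 68.7, 226.1]
tcp_rot: [-1.571, 0.0, -0.572]
ft_force: [0.7, 0.0, 0.2]
opening: 0.501
```

```bash
python3 -c "
from h import *
plan([461,68.8,158],-0.567,2)
look('w8')"
```

```text
from [461.1  68.7 226.1] [-1.571  0.    -0.572] dpsi 0.005
{"tx":-0.01,"ty":3.41,"tz":0.00,"ry":-0.003},{"tx":-0.01,"ty":3.41,"tz":0.00,"ry":-0.003},
20.65 [461.1  68.7 226.1] [-1.571  0.    -0.572] [0.7 0.  0.2]
```

View pics/w8.png

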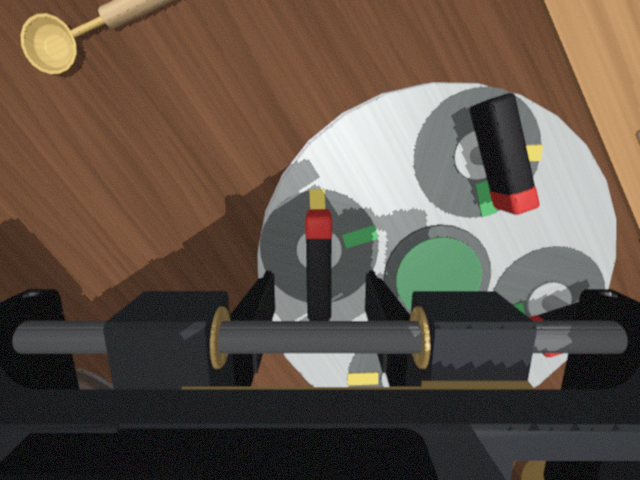

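B's bar (column 318) is centred and its red end is at yellow. I'll grasp it and turn about 1.22.

Emit:
move_arm([
  {"tx": 0, "ty": 3.4, "tz": 0, "rx": 0, "ry": 0, "rz": 0, "grip": 50},
  {"tx": 0, "ty": 3.4, "tz": 0, "rx": 0, "ry": 0, "rz": 0, "grip": 30},
  {"tx": 0, "ty": 0, "tz": 0, "rx": 0, "ry": 0, "rz": 0, "grip": 0},
  {"tx": 0, "ty": 0, "tz": 0, "rx": 0, "ry": 0, "rz": 0, "grip": 0},
  {"tx": 0, "ty": 0, "tz": 0, "rx": 0, "ry": 0, "rz": 0, "grip": 0},
  {"tx": 0, "ty": 0, "tz": 0, "rx": 0, "ry": 0, "rz": 0, "grip": 0},
  {"tx": 0, "ty": 0, "tz": 0, "rx": 0, "ry": 0, "rz": 0, "grip": 0},
  {"tx": 0, "ty": 0, "tz": 0, "rx": 0, "ry": 0, "rz": 0, "grip": 0},
  {"tx": 0, "ty": 0, "tz": 0, "rx": 0, "ry": 0, "rz": 0, "grip": 0},
])

```text
t: 21.45
eef_pos: [460.8, 69.2, 160.0]
tcp_rot: [-1.57, -0.001, -0.57]
ft_force: [-3.5, 4.0, 4.4]
opening: 0.166
```

Emit:
move_arm([
  {"tx": 0, "ty": 0.02, "tz": 0, "rx": 0, "ry": 0.08, "rz": 0, "grip": 0},
  {"tx": 0, "ty": 0.02, "tz": 0, "rx": 0, "ry": 0.12, "rz": 0, "grip": 0},
  {"tx": 0, "ty": 0.02, "tz": 0, "rx": 0, "ry": 0.12, "rz": 0, "grip": 0},
  {"tx": 0, "ty": 0.02, "tz": 0, "rx": 0, "ry": 0.12, "rz": 0, "grip": 0},
  {"tx": 0, "ty": 0.02, "tz": 0, "rx": 0, "ry": 0.12, "rz": 0, "grip": 0},
])

```text
t: 21.87
eef_pos: [461.4, 68.6, 159.0]
tcp_rot: [-1.569, -0.002, -1.135]
ft_force: [-0.6, -3.1, 1.2]
opening: 0.165
```

Emit:
move_arm([
  {"tx": 0, "ty": 0.02, "tz": 0, "rx": 0, "ry": 0.12, "rz": 0, "grip": 0},
  {"tx": 0, "ty": 0.02, "tz": 0, "rx": 0, "ry": 0.12, "rz": 0, "grip": 0},
  {"tx": 0, "ty": 0.02, "tz": 0, "rx": 0, "ry": 0.12, "rz": 0, "grip": 0},
  {"tx": 0, "ty": 0.02, "tz": 0, "rx": 0, "ry": 0.12, "rz": 0, "grip": 0},
  {"tx": 0, "ty": 0.03, "tz": 0, "rx": 0, "ry": 0.12, "rz": 0, "grip": 0},
  {"tx": 0, "ty": 0.02, "tz": 0, "rx": 0, "ry": 0.06, "rz": 0, "grip": 0},
  {"tx": 0, "ty": 0, "tz": 0, "rx": 0, "ry": 0, "rz": 0, "grip": 0},
  {"tx": 0, "ty": 0, "tz": 0, "rx": 0, "ry": 0, "rz": 0, "grip": 0},
])

```text
t: 22.53
eef_pos: [461.4, 67.6, 157.8]
tcp_rot: [-1.568, -0.002, -1.79]
ft_force: [0.4, -13.1, 4.2]
opening: 0.17
```

Emit:
move_arm([
  {"tx": 0, "ty": 0, "tz": 0, "rx": 0, "ry": 0, "rz": 0, "grip": 50},
  {"tx": 0, "ty": 0, "tz": 0, "rx": 0, "ry": 0, "rz": 0, "grip": 50},
  {"tx": 0, "ty": 0, "tz": 0, "rx": 0, "ry": 0, "rz": 0, "grip": 50},
  {"tx": 0, "ty": -1.5, "tz": 0, "rx": 0, "ry": 0, "rz": 0, "grip": 50},
  {"tx": 0, "ty": -2.5, "tz": 0, "rx": 0, "ry": 0, "rz": 0, "grip": 50},
  {"tx": 0, "ty": -4.0, "tz": 0, "rx": 0, "ry": 0, "rz": 0, "grip": 50},
  {"tx": 0, "ty": -4.0, "tz": 0, "rx": 0, "ry": 0, "rz": 0, "grip": 50},
  {"tx": 0, "ty": -2.0, "tz": 0, "rx": 0, "ry": 0, "rz": 0, "grip": 50},
  {"tx": 0, "ty": 0, "tz": 0, "rx": 0, "ry": 0, "rz": 0, "grip": 50},
  {"tx": 0, "ty": 0, "tz": 0, "rx": 0, "ry": 0, "rz": 0, "grip": 50},
])

```text
t: 23.37
eef_pos: [460.8, 69.0, 297.2]
tcp_rot: [-1.568, 0.001, -1.79]
ft_force: [0.3, 0.0, -0.5]
opening: 0.497
```

```bash
python3 -c "
from h import *
fixed('5')
look('w9')
measure('w9')
print(env.state()['joints'])"
```

```text
scene
cover plane [-3.200000e-03 -2.000000e-03  1.190713e+02]
[332. 195.] ctr [457.5 -65.4] size 70.9 17.8 ztop 169.8 th 1.389 rad 95.2 azim -2.381 turn 2.513
[385. 225.] ctr [461.4  68.6] size 17.7 69.6 ztop 169.8 th -0.227 rad 94.4 azim 2.331 turn 2.559
[281. 229.] ctr [592.6 -68.5] size 18.5 70.3 ztop 169.8 th 2.917 rad 95.3 azim -0.804 turn 2.562
[337. 265.] ctr [595.2  65.6] size 70.0 17.3 ztop 170.1 th -1.768 rad 94.8 azim 0.761 turn 2.529
side
cover plane [ 3.400000e-03 -2.100000e-03  1.173978e+02]
[301. 187.] ctr [590.8 -67. ] size 17.8 69.9 ztop 167.9 th 2.942 rad 93.0 azim -0.807 turn 2.534
[361. 204.] ctr [457.3 -63.4] size 70.1 17.1 ztop 168.1 th 1.359 rad 94.0 azim -2.399 turn 2.526
[267. 222.] ctr [593.6  66.5] size 70.5 16.7 ztop 168.3 th -1.788 rad 94.3 azim 0.779 turn 2.567
[333. 243.] ctr [459.9  69.2] size 17.5 70.3 ztop 168.4 th -0.224 rad 95.9 azim 2.338 turn 2.562
23.4667 [460.3  68.9 295.4] [-1.572 -0.    -1.79 ] [ 0.2 -0.4  0.4]
cover plane [2.000000e-03 7.000000e-04 1.202251e+02]
[465.  40.] ctr [582.6 -66.3] size 16.8 52.6 ztop 171.8 th 2.934 rad 87.2 azim -0.873 turn 2.476
[286.  68.] ctr [594.6  65.6] size 69.9 16.6 ztop 172.0 th -1.776 rad 94.1 azim 0.764 turn 2.54
[321. 237.] ctr [461.   68.4] size 16.3 69.7 ztop 171.9 th -0.219 rad 94.4 azim 2.339 turn 2.558
[481. 208.] ctr [457.7 -65.1] size 70.8 16.6 ztop 171.7 th 1.372 rad 95.1 azim -2.38 turn 2.531
[ 6.51752377e-03  1.95819381e-01  1.84421197e+00 -2.41875278e-05
  1.10357455e+00  1.79648387e+00]
```

View pics/scene5.png

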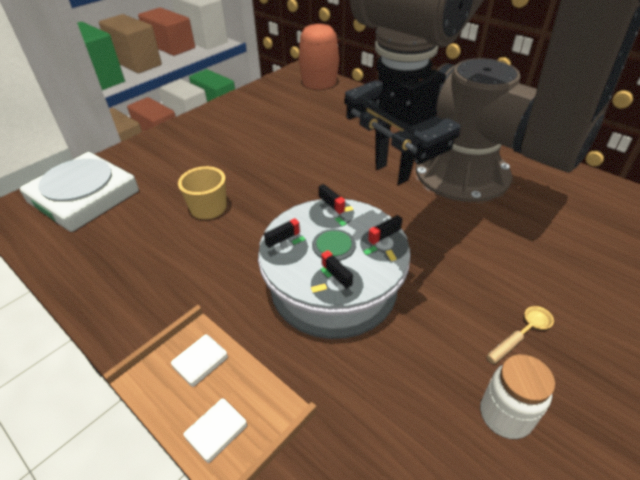

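The gripper is clear and all four red ends are on their green marks. The mortar (205,190), scoop (520,335) and jar (515,395) are where they started. I'm handing the job in.

```bash
python3 -c "
from h import *
print(env.state()['qvel'].round(3)); env.job_done()"
```

```text
[-0.003  0.008 -0.003 -0.     0.002  0.001]
the job is handed in; nothing more can be done
```

All four knobs are at their green marks, and I handed the job in at about 23.5 s. No verdict is reported.

**What I did:** I turned the loose opposite pair from about 0.15 and 0.19 rad to about 1.3 rad. I then checked that the whole set stood at its yellow marks (1.19 to 1.39 rad). After that I tightened the first pair to about 2.5 rad while the other two stayed at about 1.3, and then tightened those two. I released each knob after turning it and finished with the gripper open and clear of everything.

**Last checks:**
- **Knobs:** the scene and side cameras read 2.51 to 2.57 rad on all four. The wrist camera agreed on three; it saw only part of the fourth bar (2.48 rad).
- **Cover:** it went down 2.1 to 2.2 mm in every camera. Its absolute top read 117.4 mm (side), 119.1 mm (scene) and 120.2 mm (wrist). The calibration is only good to about 2 mm, so these disagree. From the knob positions I expect about 117 mm; the limit is 118.6 mm.
- **Level:** fitted tilts were 0.002 to 0.004 rad, but those fits also carry a few thousandths of a radian of error. The steepest cover I expected on the way, with one knob of a pair tight, was about 0.013 rad.
- **Bystanders:** the jar, mortar and scoop look unmoved in the scene picture. I judged this by eye only.
- **Forces:** the highest wrist force reading was about 23 N.

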